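# Turn a slide cassette face down and load it into the bench scanner

### The arm

A 6-joint arm with a two-finger parallel gripper is mounted at the origin on a cart in front of the work surface, level with it; the furniture and walls round the work are solid. World frame = base frame: x ahead of the robot, y to its left, z up, the work surface at z = 0. Lengths are in m, angles in rad, forces in N, time in s.
With the tool pointing down it reaches from about 0.35 to 0.775 m from the base axis. Payload 5.5 kg.
Tool frame: the origin (TCP) lies at the very end of the fingers, on their centre line; the grasp point (between the pads) lies 19 mm behind it; z points along the fingers, y is the direction in which the jaws open and shut (so a half turn about z gives the same grasp; the last joint's range is limited). The gripper opens to 85 mm and grips with 20 to 120 N. Pads are 22 mm wide; open, the fingers measure 114 mm over their backs; the gripper's body (76 mm by 85 mm) begins 54 mm behind the grasp point. The pads swing forward as they close: fully open they stand 13 mm farther back than shut.
Start: joints at [-0.14, 0.313, 0.046, 1.304, 0, 1.431], TCP at [0.575, -0, 0.231] pointing down, gripper open.
Joint ranges: [-2.76, 2.76], [-0.86, 1.69], [-1.03, 1.26], [-2.2, 2.34], [-1.47, 1.5], [-3.14, 3.14]. Speed limits (rad/s): [2.57, 2.57, 3.14, 3.14, 3.14, 3.14].

### API

Orientations are given as a unit quaternion [w, x, y, z].
In Python, from workcell import get_state, vision, workorder, silhouettes, tip_of gives the robot as it stands.
- The arm moves only by the shell command python3 -m inch 'ROWS' [FORCE]. ROWS is JSON, a list of rows, each a list of 7 numbers: the shift along the tool's x, y, z in cm, then the turn, a rotation vector about the tool's x, y, z in degrees, then the finger opening in cm, from 0 to 8.54. In form: [[dx, dy, dz, rx, ry, rz, hand], ...]. A call has 1 to 5 rows; each row shifts and turns the commanded pose from where the row before left it, along the tool's axes as they then stand; what a row does not reach is not made up. A row lasts 1/10 s, in which the tool goes at most 50 mm and 8.59 degrees, less where a joint would pass 70% of its speed; a pose out of reach is approached as far as the arm can. A call with a gripper value outside its range is refused whole. The fingers move at their own pace and stop on an object; FORCE is the grip in N (left out, the last holds). Time passes only in rows, so rows that do not move let the fingers close. It gives the time, the measured TCP pose, the force and the opening at its end, in the units of the state.
- get_state(): the state, without advancing time (a new reading comes with each control period).
- vision.read_camera(name): name is "scene" or "side" or "wrist"; returns a dict with "pixels" (384x512x3 uint8, red, green, blue), "depth" (384x512 float32, m along the optical axis (not along the pixel's ray), 0 where there is no reading), "mtx" (3x3 intrinsics, pixels), "T" (4x4, takes a point from camera to world coordinates); the wrist camera has in their place "tool_from_camera" (4x4, takes a point from camera to tool coordinates, whose origin is the TCP and whose axes are the flange's). Camera axes: x right, y up, looking along -z (the intrinsics and any distortion apply to the point x, -y, -z); pixel columns grow to the right and rows downward; lengths in m; the calibration is good to about 2 mm. A picture is of the moment at which its call begins: read the wrist's pose just before it.
- workorder.hand_in(): hands the job in, once; it reports no verdict.
Trained networks look in a picture, given as the dict that the camera call returned (one of the last four; its "shot" number tells which), for a name from the list of things; names that differ only in an ending like _2 or _b are one class to them, and where a whole thing is asked for, a point or a joint stands for the part that bears it (a point fixed in the world has none). Each returns a list of dicts, best first, with "confidence" (0 to 1); they miss things now and then, are a little off and sometimes report something else, mostly with a low value. They report only what shows in the picture. A call takes as long as a camera call. They do not tell look-alikes from the thing itself.
- silhouettes(picture, label): "mask" (384x512 bool, what is visible of it) and "location" ([column, row] in pixels, amid what is visible of it).
- tip_of(picture, label): "location" ([column, row] in pixels: a listed point, or the origin of a listed thing).
The state is a dict: "clock": time; "joint_pos": joint angles; "qvel": joint speeds; "tau": joint torques, N m; "tcp_pos": TCP position; "orientation": TCP orientation; "wrist_force": force on the tool from outside, world axes, zero at the start; "ft_torque": the same for the moment, N m; "finger_gap": finger opening in m.
Only numpy, scipy, OpenCV 4.12 (cv2) and the standard library are available. Lean on these libraries where they do the work, as an engineer would, in place of code of your own. Each camera call takes 0.05 s, during which the arm holds its last target.

### The job

Load the blue slide cassette into the slide scanner, which reads from below: pull the scanner's carriage out by its steel bar until it locks, turn the cassette over so that its glass face looks down and lay it flat in the nest on the carriage. Then press the blue release paddle down to unlock the carriage and push it fully home. The grey-blue drying rack can hold the cassette on end while you change your grip; never let the cassette drop or topple, and leave the other things on the bench where they are.

Things in the scene. Friction and masses are not known exactly. Their poses are not given: they have to be found in the camera images.
- cassette: Slide cassette, a rigid plate 46 (x) x 100 (y) x 9 (z) mm, 60 g; origin: the middle of the plate. Its +z face (up at the start) is a blue frame round a glass slide with rows of pink spots, its -z face a plain white back plate with four dark screws. Grip it by the flat long edges, 46 mm apart. It starts glass up, lying along the carton, centred within 3 mm.
- slide_box: Fixed white carton with a purple stripe, 31 (x) x 82 (y) x 32 (z) mm, on which the cassette lies at the start, so that its long edges overhang by 7 mm and its ends by 9 mm. Origin: middle of its underside, on the bench. Its place is exchanged with the rack's from start to start.
- rack_slot (a point): Floor of the middle slot (its centre, 6 mm above the bench) of the fixed grey-blue drying rack, 60 (x) x 100 (y) x 28 (z) mm. Three slots run along x, open at both ends, 12 mm wide in y, 22 mm deep, 26 mm apart, with bevelled 14 mm walls between. A cassette can stand in one on its short end, 9 mm across the slot, leaning up to 0.13 rad.
- carriage (a joint): Scanner carriage, m: 0 home in the white housing (260 deep x 200 wide x 105 high, fixed), 0.190 fully out; starts 0 to 0.03 out. Slides out along -x of nest with 2 N friction, stops at both ends. Near the end a spring tooth rides over a keeper (about 5 N more) and snaps in at 0.187: then it cannot go back until the paddle is pressed. Housing front is (joint - 0.095) in +x of the nest.
- handle (a point): Middle of the steel bar handle on the carriage's grey front plate, 50 mm above the bench: round bar 9 mm thick, 74 mm long in y, its axis 36 mm in front (-x) of the plate, free below and behind. Axes as nest. With the carriage home the housing front stands 40 mm behind the bar and 55 mm higher: tilt the tool back towards the robot.
- release_top (a point): Middle of the top of the blue release paddle, 46 mm above the bench, in front of the same front plate, 82 mm in -y of the bar's middle: 28 (x) x 34 (y) mm, its middle 15 mm in front (-x) of the plate. The plate rises 17 mm above the paddle, so a fingertip that holds the paddle down can push the carriage by the plate. Axes as nest; moves with the carriage.
- release (a joint): Travel of the release paddle in m: 0 up, 0.007 fully down; a spring returns it (2.5 N at the top, 5 N at the bottom). Pressed more than about 0.005 it frees the locked carriage; once the carriage has gone 15 mm in, the paddle may come up again.
- nest (a point): Middle of the nest on the carriage, on top of its two supports (52 mm above the bench). x points into the scanner, y left, z up. The cassette lies in it with its long side along y, either way round: corner walls leave 3.5 mm all round, rise 8 mm and flare 5 mm more; long sides are open to fingers over 74 mm, floor 31 mm below. Seated, the cassette's origin is 4.5 mm above this point.
- vial: Brown vial with black cap, 25 mm across, 73 mm high, upright, bystander.
- marker: Blue and black marker pen lying down, 130 mm long, bystander.
- petri: Petri dish, 89 mm across, 15 mm high, bystander.
- brown_bottle: Brown glass bottle with blue cap, 56 mm across, 105 mm high, bystander.
- forceps: Steel forceps lying down, 132 mm long, bystander.
Things that resemble listed ones, but are neither listed nor needed, are in the scene too. Of the things that look like the cassette, the largest one is meant.

How it is judged:
By the outcome, as a careful person would: the job done as asked, in the order asked, and still so for the second after the job is handed in, with the robot touching nothing.
It also fails if it takes over 72 s, if anything falls off the work surface, if the arm or the gripper's body presses on something with over 40 N, if the wrist force passes 120 N, or if a joint passes its speed limit or range.

## Working session

There is one attempt and no reset: what is moved stays moved. The work goes in short steps, Python scripts to look and compute and a shell command to move; the robot and the scene stay as the last step left them, time stands still between calls to the robot, and variables do not carry over. Pictures are saved under pics/ and viewed, and the job is handed in when it is done.

```bash
ls -la; mkdir -p pics
cat > h.py <<'E'
import numpy as np, cv2
from scipy.spatial.transform import Rotation as R
from workcell import get_state, vision, workorder, silhouettes, tip_of
def q2R(q): return R.from_quat([q[1],q[2],q[3],q[0]]).as_matrix()
def shot(name,fn=None):
    s=get_state(); p=vision.read_camera(name)
    if 'T' in p: T=np.array(p['T'])
    else:
        B=np.eye(4);B[:3,:3]=q2R(s['orientation']);B[:3,3]=s['tcp_pos']
        T=B@np.array(p['tool_from_camera'])
    p['TW']=T
    if fn: cv2.imwrite('pics/'+fn,cv2.cvtColor(p['pixels'],cv2.COLOR_RGB2BGR))
    return p
def px(p,c,r,d=None):
    K=np.array(p['mtx']); 
    if d is None: d=p['depth'][int(round(r)),int(round(c))]
    v=np.array([(c-K[0,2])/K[0,0]*d,-(r-K[1,2])/K[1,1]*d,-d,1])
    return (p['TW']@v)[:3]
def ray_z(p,c,r,z):
    a=p['TW'][:3,3]; b=px(p,c,r,1.0); t=(z-a[2])/(b[2]-a[2]); return a+t*(b-a)
def proj(p,P):
    K=np.array(p['mtx']); v=np.linalg.inv(p['TW'])@np.append(P,1)
    return np.array([K[0,0]*v[0]/-v[2]+K[0,2], K[1,1]*v[1]/v[2]+K[1,2]]) if False else np.array([K[0,0]*v[0]/(-v[2])+K[0,2], K[1,1]*(-v[1])/(-v[2])+K[1,2]])
def cloud(p,mask):
    rr,cc=np.nonzero(mask&(p['depth']>0)); d=p['depth'][rr,cc];K=np.array(p['mtx'])
    v=np.stack([(cc-K[0,2])/K[0,0]*d,-(rr-K[1,2])/K[1,1]*d,-d,np.ones_like(d)])
    return (p['TW']@v)[:3].T
E
python3 - <<'E'
from h import *
np.set_printoptions(precision=4,suppress=True)
s=get_state();print({k:np.round(v,4) for k,v in s.items()})
for n in ['scene','side','wrist']:
    p=shot(n,n+'0.png');print(n,p['TW'],p['mtx'],[k for k in p])
    for l in ['cassette','slide_box','rack_slot','handle','release_top','nest','carriage']:
        for f in ([silhouettes,tip_of] if l in('cassette','slide_box') else [tip_of]):
            try:
                for o in f(p,l)[:4]:
                    c,r=o['location'];print(n,l,f.__name__,round(o['confidence'],2),np.round([c,r],1),px(p,c,r),o['mask'].sum() if 'mask' in o else '')
            except Exception as e: print(l,e)
E
```

```text
total 12
drwxr-xr-x  3 agent agent 4096 Dec  6 22:15 .
drwxr-xr-x 23 root  root  4096 Dec  6 22:15 ..
drwxr-xr-x  2 agent agent 4096 Dec  6 22:15 pics
{'clock': np.float64(0.0), 'joint_pos': array([-0.1396,  0.314 ,  0.045 ,  1.3036,  0.    ,  1.4312]), 'qvel': array([-0.0004, -0.0006,  0.0015,  0.0008, -0.0003,  0.0005]), 'tau': array([ -0.0029, -48.0629,  29.8531,   0.0195,  -0.0004,  -0.    ]), 'tcp_pos': array([0.5745, 0.0001, 0.2304]), 'orientation': array([-0.0007,  0.7071,  0.7071, -0.0005]), 'wrist_force': array([ 0.2336, -0.3414,  0.0617]), 'ft_torque': array([ 0.0085, -0.0379, -0.0449]), 'finger_gap': np.float64(0.0851)}
scene [[-0.887   0.3066 -0.3452  0.1838]
 [-0.4612 -0.6217  0.6331  0.7946]
 [-0.0206  0.7208  0.6928  0.8554]
 [ 0.      0.      0.      1.    ]] [[378.0509   0.     258.1165]
 [  0.     378.0509 187.7125]
 [  0.       0.       1.    ]] ['pixels', 'depth', 'mtx', 'T', 'shot', 'TW']
scene cassette call 0.74 [235.4 220.5] [0.6048 0.1704 0.0019] 183
scene cassette call 0.65 [273.7 202.5] [0.5189 0.0855 0.04  ] 444
scene cassette call 0.49 [308.5 226.9] [0.399
[... 2502 characters left out ...]
]] ['pixels', 'depth', 'mtx', 'tool_from_camera', 'shot', 'TW']
wrist cassette call 0.92 [201.3  89.8] [0.5174 0.0837 0.0404] 4187
wrist cassette call 0.92 [118.2  67.1] [0.4158 0.1089 0.0044] 1800
wrist cassette call 0.61 [280.2  16.4] [0.6032 0.1609 0.0044] 1757
wrist cassette call 0.8 [204.6  93.4] [0.5206 0.08   0.0392] 
wrist cassette call 0.71 [284.7  12.7] [0.608  0.1644 0.0047] 
wrist cassette call 0.62 [118.1  64.7] [0.4165 0.1114 0.0054] 
wrist handle call 0.76 [300.6 351.7] [0.5886 0.0109 0.3087] 
wrist release_top call 0.73 [300.3 349.8] [0.5888 0.0102 0.3073] 
carriage it knows: brown_bottle, cassette, forceps, handle, marker, nest, petri, rack_slot, release_top, slide_box, vial
```

View pics/scene0.png

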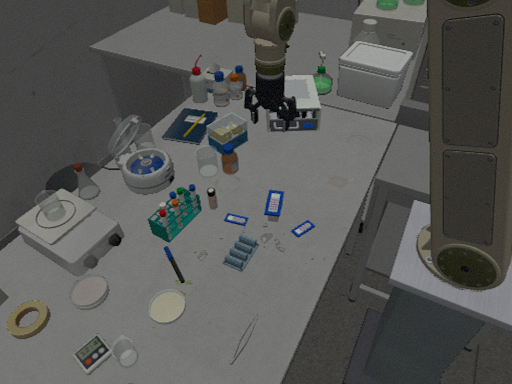

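View pics/side0.png

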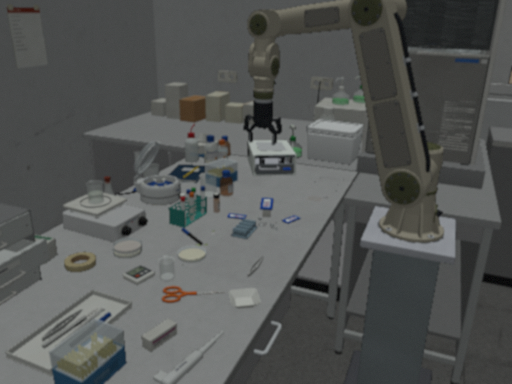

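View pics/wrist0.png

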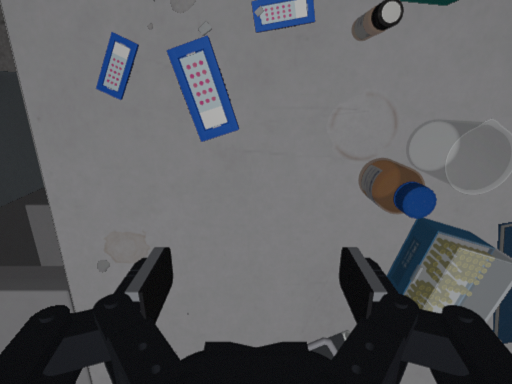

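The cassette is the largest blue plate (scene px 274,203; wrist px 203,89). The scanner is at scene px (293,103), with the gripper hiding it. I'll tilt the wrist camera toward it.

```bash
python3 -m inch '[[0,0,-1,0,-8,0,8.5],[0,0,-1,0,-8,0,8.5],[0,0,-1,0,-8,0,8.5],[0,0,0,0,0,0,8.5]]'
python3 - <<'E'
from h import *
np.set_printoptions(precision=4,suppress=True)
for n in ['wrist','scene']:
    p=shot(n,n+'1.png')
    for l in ['handle','release_top','nest','rack_slot','cassette','slide_box']:
        for o in tip_of(p,l)[:3]:
            c,r=o['location'];print(n,l,round(o['confidence'],2),np.round([c,r],1),px(p,c,r), ray_z(p,c,r,{'handle':.05,'release_top':.046,'nest':.052,'rack_slot':.006,'cassette':.0365,'slide_box':0}[l]))
    np.savez(n+'1.npz',depth=p['depth'],mtx=p['mtx'],TW=p['TW'],pixels=p['pixels'])
E
```

```text
clock: 1.75
tcp_pos: [0.5751, 0.0074, 0.2606]
orientation: [0.148, 0.69, 0.693, -0.147]
wrist_force: [0.1, -0.1, -0.3]
finger_gap: 0.0852
wrist handle 0.59 [292.3 247.4] [ 0.6459 -0.307   0.0286] [ 0.6413 -0.2779  0.05  ]
wrist release_top 0.74 [257.5 262.5] [ 0.5813 -0.3292  0.0469] [ 0.5813 -0.3305  0.046 ]
wrist release_top 0.74 [293.4 244.1] [ 0.6417 -0.2647  0.0528] [ 0.6432 -0.2738  0.046 ]
wrist nest 0.66 [305.1 284.3] [ 0.6601 -0.3056  0.1045] [ 0.6778 -0.3983  0.052 ]
wrist cassette 0.63 [198.8   3.2] [0.5226 0.0832 0.0388] [0.5222 0.0828 0.0365]
scene handle 0.93 [286.2 126.5] [ 0.6523 -0.2991  0.0328] [ 0.6425 -0.2762  0.05  ]
scene release_top 0.59 [307.4 122.3] [ 0.5847 -0.341   0.046 ] [ 0.5846 -0.3409  0.046 ]
scene nest 0.92 [293.7 106.2] [ 0.639  -0.3306  0.1067] [ 0.6722 -0.4127  0.052 ]
scene rack_slot 0.72 [239.4 250.9] [0.5279 0.279  0.0283] [0.5372 0.2651 0.006 ]
scene cassette 0.7 [270.8 202.3] [0.5263 0.0902 0.0419] [0.5286 0.0856 0.0365]
scene cassette 0.64 [302.7 225.4] [0.4166 0.1015 0.0053] [0.4081 0.1269 0.0365]
scene cassette 0.53 [234.6 217.5] [0.6121 0.1625 0.0037] [0.5956 0.1868 0.0365]
scene slide_box 0.39 [275.1 210.6] [0.5    0.1153 0.0425] [0.5166 0.0798 0.    ]
```

View pics/wrist1.png

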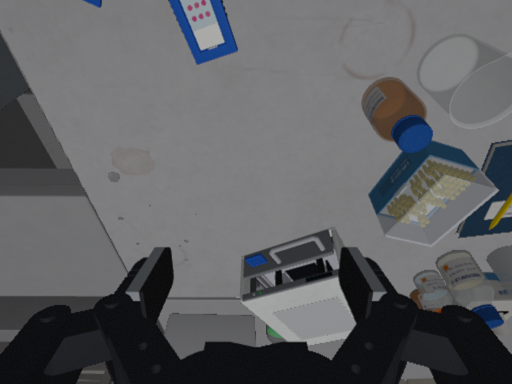

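Run:
```python
from h import *
np.set_printoptions(precision=4,suppress=True)
p=dict(np.load('scene1.npz')); im=p['pixels'][60:160,230:350,::-1]
cv2.imwrite('pics/scene1c.png',cv2.resize(im,None,fx=6,fy=6,interpolation=cv2.INTER_CUBIC))
p=dict(np.load('wrist1.npz')); im=p['pixels'][210:340,220:360,::-1]
cv2.imwrite('pics/wrist1c.png',cv2.resize(im,None,fx=5,fy=4.6,interpolation=cv2.INTER_CUBIC))
```

```text
(no output)
```

View pics/scene1c.png

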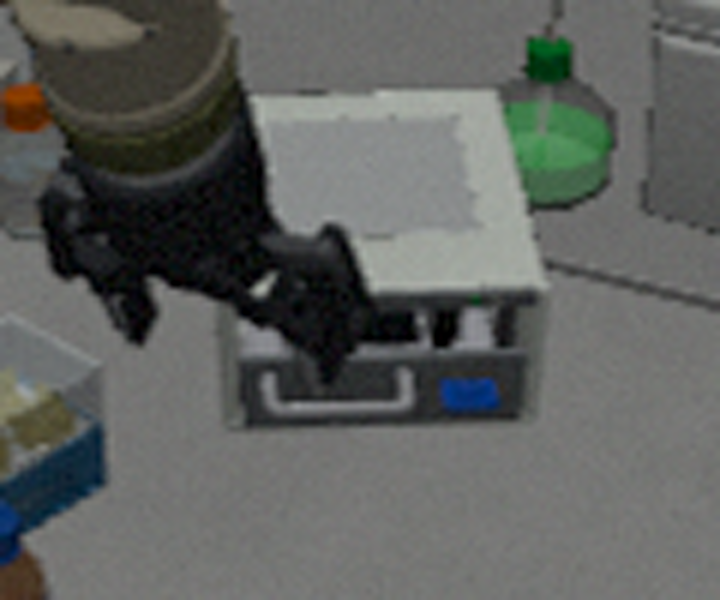

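View pics/wrist1c.png

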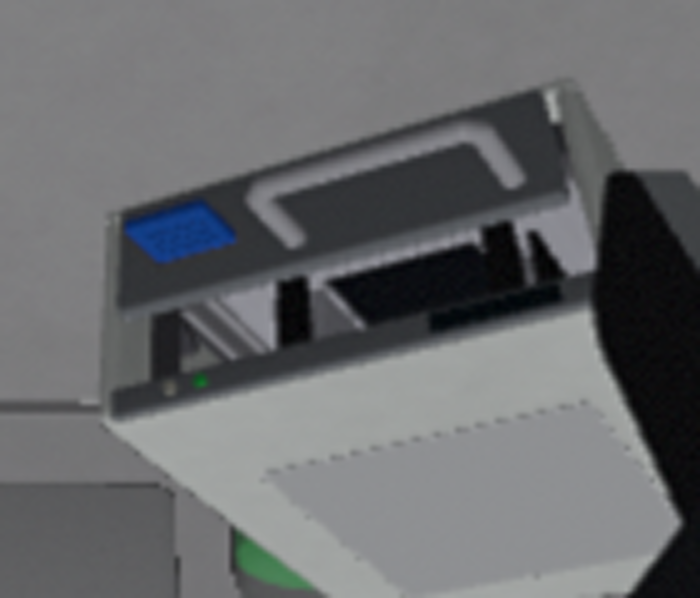

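Wrist picture: the bar runs from px (271,251) to (315,238), the blue paddle is at (257,261), and the housing top is below them in the image. Next I'll compute the poses.

Run:
```python
from h import *
np.set_printoptions(precision=4,suppress=True)
p=dict(np.load('wrist1.npz'))
a=ray_z(p,271,251,.0525);b=ray_z(p,315,238,.0525);print('bar ends',a,b,np.linalg.norm(a-b),(a+b)/2,np.degrees(np.arctan2(*(b-a)[1::-1])))
print('paddle',ray_z(p,257.5,261,.046))
# housing top cloud
C=cloud(p,np.ones((384,512),bool));
for p in [p,dict(np.load('scene1.npz'))]:
    C=cloud(p,np.ones((384,512),bool))
    t=C[(abs(C[:,2]-.105)<.006)&(C[:,1]<-.2)&(C[:,0]>.45)&(C[:,0]<.9)]
    print(len(t),t.min(0),t.max(0))
    rect=cv2.minAreaRect(t[:,:2].astype(np.float32)*1000);print(rect,cv2.boxPoints(rect))
# housing upper front edge : wrist crop (115,415)->(600,310)
p=dict(np.load('wrist1.npz'))
a=ray_z(p,220+118/5,210+412/4.6,.105);b=ray_z(p,220+595/5,210+280/4.6,.105);print('front edge',a,b,np.degrees(np.arctan2(*(b-a)[1::-1])))
p=dict(np.load('scene1.npz'))
f=lambda x,y:(230+x/6,60+y/6)
a=ray_z(p,*f(265,405),.05);b=ray_z(p,*f(412,402),.05);print('bar scene',a,b,(a+b)/2,np.degrees(np.arctan2(*(a-b)[1::-1])))
a=ray_z(p,*f(545,288),.105);b=ray_z(p,*f(500,90),.105);print('side edge',a,b,np.linalg.norm(a-b),np.degrees(np.arctan2(*(b-a)[1::-1])))
print('paddle',ray_z(p,*f(470,393),.046))
```

```text
bar ends [ 0.6044 -0.2851  0.0525] [ 0.6762 -0.2483  0.0525] 0.08068127187677689 [ 0.6403 -0.2667  0.0525] 27.148674239423947
paddle [ 0.5812 -0.3256  0.046 ]
5138 [ 0.5495 -0.5727  0.099 ] [ 0.7788 -0.2782  0.1074]
((688.3003540039062, -433.97650146484375), (185.85081481933594, 258.6155700683594), 28.6715087890625) [[ 544.7288 -365.1082]
 [ 668.8092 -592.0136]
 [ 831.8719 -502.8448]
 [ 707.7915 -275.9394]]
1543 [ 0.4506 -1.5398  0.099 ] [ 0.8638 -0.2865  0.111 ]
((637.189697265625, -919.2975463867188), (391.5611267089844, 1257.436767578125), 2.8855679035186768) [[  410.0068  -301.2322]
 [  473.3079 -1557.0746]
 [  864.3726 -1537.3629]
 [  801.0715  -281.5205]]
front edge [ 0.5564 -0.358   0.105 ] [ 0.7083 -0.2637  0.105 ] 31.835971165626496
bar scene [ 0.6797 -0.2512  0.05  ] [ 0.6    -0.2932  0.05  ] [ 0.6398 -0.2722  0.05  ] 27.803019644506353
side edge [ 0.5461 -0.3645  0.105 ] [ 0.663  -0.5875  0.105 ] 0.25180052134011893 -62.33609365833916
paddle [ 0.5736 -0.323   0.046 ]
```

```bash
cat >> h.py <<'E'
def frame(x=None,y=None,z=None):
    z=np.array(z,float);z/=np.linalg.norm(z)
    if y is not None:
        y=np.array(y,float);y-=z*(y@z);y/=np.linalg.norm(y);x=np.cross(y,z)
    else:
        x=np.array(x,float);x-=z*(x@z);x/=np.linalg.norm(x);y=np.cross(z,x)
    return np.stack([x,y,z],1)
def cur():
    s=get_state();return np.array(s['tcp_pos']),q2R(s['orientation']),s
def plan(P,Rm,n=None,hand=8.5,start=None,mm=45,deg=8.4):
    if start is None: p,Q,s=cur()
    else: p,Q=start
    rv=R.from_matrix(Q.T@Rm).as_rotvec()
    if n is None: n=max(1,int(np.ceil(max(np.linalg.norm(P-p)/(mm/1000),np.degrees(np.linalg.norm(rv))/deg))))
    rows=[]
    for i in range(n):
        Qi=Q@R.from_rotvec(rv*i/n).as_matrix()
        d=Qi.T@(P-p)/n*100
        rows.append([round(float(v),2) for v in d]+[round(float(v),1) for v in np.degrees(rv)/n]+[hand])
    print('n',n,'dist',np.linalg.norm(P-p).round(4),'ang',np.degrees(np.linalg.norm(rv)).round(1))
    for i in range(0,n,5): print(str(rows[i:i+5]).replace(' ',''))
    return P,Rm
yaw=np.radians(28.);nx=np.array([np.sin(yaw),-np.cos(yaw),0]);ny=np.array([np.cos(yaw),np.sin(yaw),0]);Z=np.array([0,0,1.])
E
python3 - <<'E'
from h import *
np.set_printoptions(precision=4,suppress=True)
th=np.radians(40); zt=np.sin(th)*nx-np.cos(th)*Z
Rg=frame(y=np.cos(th)*nx+np.sin(th)*Z,z=zt); H=np.array([.640,-.2695,.050])
a=plan(H+.010*zt-.09*zt,Rg,hand=2.6)
a=plan(H+.010*zt,Rg,hand=2.6,start=a)
# bottle etc
import numpy as np
p=dict(np.load('wrist1.npz'));print('bottle cap',px(p,412,133),'box',px(p,430,165))
E
```

```text
n 9 dist 0.2757 ang 68.9
[[-1.64,0.45,2.55,-2.5,-0.1,7.2,2.6],[-1.57,0.54,2.57,-2.5,-0.1,7.2,2.6],[-1.5,0.62,2.6,-2.5,-0.1,7.2,2.6],[-1.41,0.69,2.63,-2.5,-0.1,7.2,2.6],[-1.31,0.75,2.66,-2.5,-0.1,7.2,2.6]]
[[-1.21,0.79,2.7,-2.5,-0.1,7.2,2.6],[-1.11,0.82,2.74,-2.5,-0.1,7.2,2.6],[-1.0,0.83,2.77,-2.5,-0.1,7.2,2.6],[-0.9,0.83,2.81,-2.5,-0.1,7.2,2.6]]
n 2 dist 0.09 ang 0.0
[[-0.0,-0.0,4.5,0.0,0.0,0.0,2.6],[-0.0,-0.0,4.5,0.0,0.0,0.0,2.6]]
bottle cap [ 0.7319 -0.0148  0.1038] box [ 0.7975 -0.0866  0.0625]
```

```bash
python3 -m inch '[[-1.6,0.5,2.5,-2.5,-0.1,7.2,2.6],[-1.6,0.5,2.6,-2.5,-0.1,7.2,2.6],[-1.5,0.6,2.6,-2.5,-0.1,7.2,2.6],[-1.4,0.7,2.6,-2.5,-0.1,7.2,2.6],[-1.3,0.75,2.65,-2.5,-0.1,7.2,2.6]]'
python3 -m inch '[[-1.2,0.8,2.7,-2.5,-0.1,7.2,2.6],[-1.1,0.8,2.7,-2.5,-0.1,7.2,2.6],[-1,0.8,2.8,-2.5,-0.1,7.2,2.6],[-0.9,0.8,2.8,-2.5,-0.1,7.2,2.6],[0,0,0,0,0,0,2.6]]'
python3 - <<'E'
from h import *
np.set_printoptions(precision=4,suppress=True)
th=np.radians(40); zt=np.sin(th)*nx-np.cos(th)*Z
Rg=frame(y=np.cos(th)*nx+np.sin(th)*Z,z=zt); H=np.array([.640,-.2695,.050])
print(cur())
p=shot('wrist','wrist2.png')
for l in ['handle','release_top']:
    for o in tip_of(p,l)[:2]: c,r=o['location'];print(l,o['confidence'],c,r,ray_z(p,c,r,.05 if l=='handle' else .046),px(p,c,r))
a=plan(H+.010*zt,Rg,hand=2.6)
print(proj(p,H))
E
```

```text
clock: 2.95
tcp_pos: [0.5976, -0.1231, 0.1782]
orientation: [0.262, 0.852, 0.453, -0.021]
wrist_force: [1.1, -0.2, 0.6]
finger_gap: 0.026
clock: 3.45
tcp_pos: [0.6123, -0.2241, 0.1079]
orientation: [0.332, 0.912, 0.228, 0.077]
wrist_force: [-1.3, 0.4, 0.2]
finger_gap: 0.0258
(array([ 0.6123, -0.2241,  0.1079]), array([[ 0.8838,  0.3654,  0.2921],
       [ 0.4677, -0.6756, -0.5699],
       [-0.0109,  0.6403, -0.768 ]]), {'clock': 3.45, 'joint_pos': array([-0.2529,  0.2754, -0.574 ,  0.2156, -0.4992,  2.2665]), 'qvel': array([ 0.0306, -0.0278,  0.0603,  0.1192,  0.0194, -0.0632]), 'tau': array([ -0.7773, -43.7034,  28.5154,  -6.3991,  -1.5834,   0.4814]), 'tcp_pos': array([ 0.6123, -0.2241,  0.1079]), 'orientation': array([0.3317, 0.9121, 0.2283, 0.0771]), 'wrist_force': array([-1.3026,  0.3622,  0.1825]), 'ft_torque': array([0.5613, 0.3168, 0.0014]), 'finger_gap': 0.025798906357532816})
handle 0.63 257.9 198.7 [ 0.6373 -0.2687  0.05  ] [ 0.6374 -0.266   0.0527]
release_top 0.72 272.1 271.0 [ 0.5776 -0.325   0.046 ] [ 0.5777 -0.3246  0.0463]
n 3 dist 0.0916 ang 0.5
[[-0.0,0.02,3.05,-0.0,0.1,0.1,2.6],[-0.01,0.02,3.05,-0.0,0.1,0.1,2.6],[-0.01,0.02,3.05,-0.0,0.1,0.1,2.6]]
[259.8244 195.7524]
```

View pics/wrist2.png

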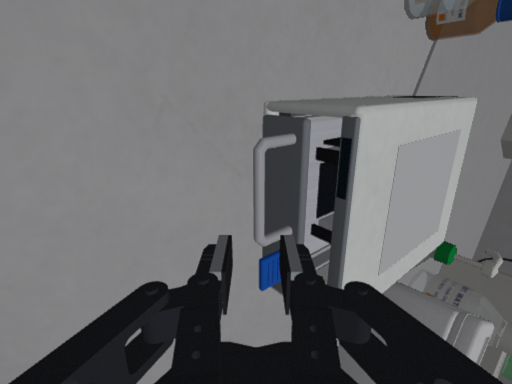

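The bar runs from px (262,145) to (262,240) and is centred between the jaws. I'll advance, then close.

```bash
python3 -m inch '[[0,0,3,0,0,0,2.6],[0,0,3,0,0,0,2.6],[0,0,3,0,0,0,2.6],[0,0,0.1,0,0,0,2.6],[0,0,0,0,0,0,2.6]]'
python3 - <<'E'
from h import *
p=shot('wrist','wrist3.png')
E
```

```text
clock: 4.1
tcp_pos: [0.643, -0.2743, 0.0426]
orientation: [0.333, 0.911, 0.23, 0.08]
wrist_force: [-0.7, -0.6, -0.0]
finger_gap: 0.026
```

View pics/wrist3.png

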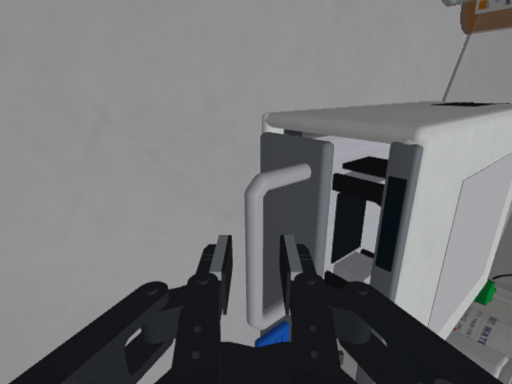

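The bar is between the fingers (px 255,260). Closing.

```bash
python3 -m inch '[[0,0,0,0,0,0,0.5],[0,0,0,0,0,0,0.5],[0,0,0,0,0,0,0.5],[0,0,0,0,0,0,0.5]]' 60
python3 - <<'E'
from h import *
p,Q,s=cur();print(s['wrist_force'],s['finger_gap'])
plan(p-.193*nx,Q,hand=.5,mm=30)
E
```

```text
clock: 4.55
tcp_pos: [0.6435, -0.2743, 0.0434]
orientation: [0.333, 0.911, 0.229, 0.081]
wrist_force: [0.3, 2.4, 3.7]
finger_gap: 0.0067
[0.3329906  2.42279491 3.74731421] 0.00671045756452595
n 7 dist 0.193 ang 0.0
[[0.01,-2.11,-1.78,0.0,0.0,0.0,0.5],[0.01,-2.11,-1.78,0.0,0.0,0.0,0.5],[0.01,-2.11,-1.78,0.0,0.0,0.0,0.5],[0.01,-2.11,-1.78,0.0,0.0,0.0,0.5],[0.01,-2.11,-1.78,0.0,0.0,0.0,0.5]]
[[0.01,-2.11,-1.78,0.0,0.0,0.0,0.5],[0.01,-2.11,-1.78,0.0,0.0,0.0,0.5]]
```

```bash
python3 -m inch '[[0,0,0,0,0,0,2.2],[0,0,0,0,0,0,2.2],[0,0,0.6,0,0,0,2.2],[0,0,0,0,0,0,0.5],[0,0,0,0,0,0,0.5]]' 60
python3 -m inch '[[0,0,0,0,0,0,0.5],[0,0,0,0,0,0,0.5]]' 60
```

```text
clock: 5.05
tcp_pos: [0.644, -0.2788, 0.0372]
orientation: [0.333, 0.911, 0.229, 0.079]
wrist_force: [0.3, -1.4, -0.3]
finger_gap: 0.0069
clock: 5.25
tcp_pos: [0.6438, -0.2785, 0.0372]
orientation: [0.333, 0.911, 0.229, 0.079]
wrist_force: [0.0, -2.2, -0.2]
finger_gap: 0.0072
```

```bash
python3 -m inch '[[0,-1,-0.85,0,0,0,0.5],[0,-2.1,-1.78,0,0,0,0.5],[0,-2.1,-1.78,0,0,0,0.5],[0,-2.1,-1.78,0,0,0,0.5],[0,-2.1,-1.78,0,0,0,0.5]]'
python3 - <<'E'
from h import *
p,Q,s=cur();print((p-np.array([.6438,-.2785,.0372]))@np.stack([-nx,ny,Z],1),s['wrist_force'],s['finger_gap'])
E
```

```text
clock: 5.75
tcp_pos: [0.5838, -0.1691, 0.0372]
orientation: [0.333, 0.911, 0.229, 0.078]
wrist_force: [-0.7, -4.7, -4.1]
finger_gap: 0.0065
[ 1.24775068e-01 -1.65436989e-03  2.21086002e-06] [-0.68609234 -4.66262905 -4.11750625] 0.006503449793095509
```

```bash
python3 -m inch '[[0,-1.3,-1.1,0,0,0,0.5],[0,-1.3,-1.1,0,0,0,0.5],[0,-1.2,-1.05,0,0,0,0.5],[0,-0.7,-0.6,0,0,0,0.5],[0,0,0,0,0,0,0.5]]'
python3 - <<'E'
from h import *
p,Q,s=cur();print((p-np.array([.6438,-.2785,.0372]))@np.stack([-nx,ny,Z],1),s['wrist_force'],s['finger_gap'])
p=shot('wrist','wrist4.png');p=shot('scene','scene4.png')
E
```

```text
clock: 6.25
tcp_pos: [0.5549, -0.1164, 0.0372]
orientation: [0.332, 0.911, 0.231, 0.077]
wrist_force: [-6.8, -2.2, 0.3]
finger_gap: 0.0071
[ 1.84880352e-01 -2.41913306e-03 -3.95428304e-05] [-6.82003476 -2.15513648  0.26492488] 0.007066571607681092
```

View pics/wrist4.png

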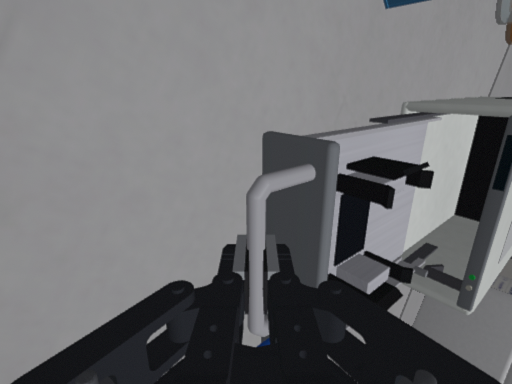

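View pics/scene4.png

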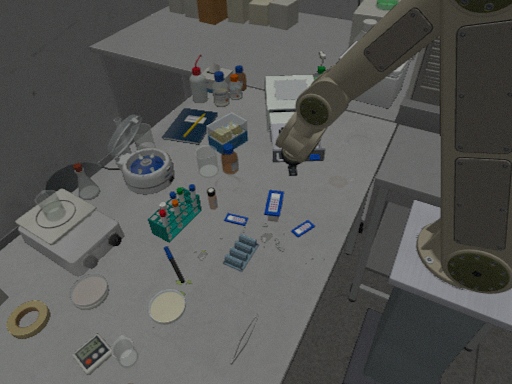

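```bash
python3 -m inch '[[0,-0.4,-0.33,0,0,0,0.5],[0,-0.3,-0.25,0,0,0,0.5],[0,-0.2,-0.17,0,0,0,0.5],[0,0,0,0,0,0,0.5]]'
python3 - <<'E'
from h import *
p,Q,s=cur();print((p-np.array([.6438,-.2785,.0372]))@np.stack([-nx,ny,Z],1),s['wrist_force']@np.stack([-nx,ny,Z],1),s['finger_gap'])
E
```

```text
clock: 6.75
tcp_pos: [0.553, -0.1129, 0.0385]
orientation: [0.337, 0.911, 0.225, 0.077]
wrist_force: [17.0, -41.6, -28.1]
finger_gap: 0.0065
[ 0.18880754 -0.00245724  0.00129287] [-44.68405429  -4.51879388 -28.0607075 ] 0.006522798186275625
```

Force has risen to about 45 N at 0.189 m, so it is at the end stop. I'll relax and push back a little to test the lock.

```bash
python3 -m inch '[[0,0.6,0.5,0,0,0,0.5],[0,0.3,0.25,0,0,0,0.5],[0,0.3,0.25,0,0,0,0.5],[0,0.2,0.17,0,0,0,0.5],[0,0,0,0,0,0,0.5]]'
python3 - <<'E'
from h import *
p,Q,s=cur();print((p-np.array([.6438,-.2785,.0372]))@np.stack([-nx,ny,Z],1),s['wrist_force']@np.stack([-nx,ny,Z],1),s['finger_gap'])
E
```

```text
clock: 7.25
tcp_pos: [0.5559, -0.118, 0.038]
orientation: [0.33, 0.911, 0.234, 0.077]
wrist_force: [-33.5, 36.9, 40.0]
finger_gap: 0.0069
[ 0.18303874 -0.00227812  0.00075419] [ 48.32832317 -12.22134515  39.98341231] 0.006888534198182935
```

It resists 48 N of push-back, so it is locked. I'll relax and release.

```bash
python3 -m inch '[[0,-0.35,-0.3,0,0,0,0.5],[0,0,0,0,0,0,2.2],[0,0,0,0,0,0,2.2],[0,0,-3,0,0,0,2.6],[0,0,-4,0,0,0,2.6]]'
python3 -m inch '[[0,0,-4,8,0,0,8.5],[0,0,-3,8,0,0,8.5],[0,0,-3,8,0,0,8.5],[0,0,0,8,0,0,8.5],[0,0,0,8,0,0,8.5]]'
python3 - <<'E'
from h import *
np.set_printoptions(precision=4,suppress=True)
print(cur())
for n in ['wrist','scene']:
  p=shot(n,n+'5.png');np.savez(n+'5.npz',depth=p['depth'],mtx=p['mtx'],TW=p['TW'],pixels=p['pixels'])
  for l,z in [('handle',.05),('release_top',.046),('nest',.052),('rack_slot',.006),('cassette',.0365)]:
    for o in tip_of(p,l)[:2]: c,r=o['location'];print(n,l,round(o['confidence'],2),c,r,ray_z(p,c,r,z),px(p,c,r))
E
```

```text
clock: 7.75
tcp_pos: [0.5377, -0.0793, 0.0915]
orientation: [0.332, 0.912, 0.229, 0.078]
wrist_force: [0.8, 0.6, -0.1]
finger_gap: 0.0259
clock: 8.25
tcp_pos: [0.5175, -0.0328, 0.1749]
orientation: [0.007, 0.97, 0.243, 0.001]
wrist_force: [0.5, -0.4, -0.6]
finger_gap: 0.0852
(array([ 0.5175, -0.0328,  0.1749]), array([[ 0.8817,  0.4718,  0.0055],
       [ 0.4719, -0.8816, -0.0121],
       [-0.0009,  0.0133, -0.9999]]), {'clock': 8.25, 'joint_pos': array([-0.2119,  0.2233, -0.2144,  1.1252, -0.0107,  2.4382]), 'qvel': array([-0.6637,  0.6084,  0.7924,  1.068 ,  1.1192, -0.5937]), 'tau': array([  2.573 , -47.3196,  27.0915,  -1.5564,  -1.1922,   0.6568]), 'tcp_pos': array([ 0.5175, -0.0328,  0.1749]), 'orientation': array([0.0065, 0.9699, 0.2432, 0.0012]), 'wrist_force': array([ 0.5386, -0.3934, -0.6259]), 'ft_torque': array([-0.0298,  0.0611,  0.0005]), 'finger_gap': 0.08518784422649303})
wrist handle 0.86 337.1 190.1 [ 0.5491 -0.108   0.05  ] [ 0.5497 -0.1062  0.0541]
wrist release_top 0.74 349.5 260.0 [ 0.4885 -0.1649  0.046 ] [ 0.547  -0.0653  0.2027]
wrist nest 0.78 472.0 215.6 [ 
[... 223 characters left out ...]
 0.87 144.8 121.6 [0.5194 0.0826 0.0365] [0.5199 0.082  0.0387]
scene handle 0.87 288.9 157.0 [ 0.5611 -0.1187  0.05  ] [ 0.5702 -0.1408  0.0305]
scene handle 0.26 240.3 252.7 [0.5139 0.2965 0.05  ] [0.5211 0.2858 0.0326]
scene release_top 0.51 317.4 154.2 [ 0.4826 -0.1791  0.046 ] [ 0.4821 -0.1775  0.0473]
scene nest 0.68 295.4 132.3 [ 0.5966 -0.2549  0.052 ] [0.4833 0.033  0.2724]
scene nest 0.34 319.2 154.3 [ 0.4747 -0.1741  0.052 ] [ 0.4774 -0.1827  0.0448]
scene rack_slot 0.64 239.4 251.8 [0.5357 0.2678 0.006 ] [0.5266 0.2814 0.028 ]
scene cassette 0.75 276.0 205.5 [0.5089 0.0906 0.0365] [0.5074 0.0938 0.0403]
scene cassette 0.71 238.0 222.3 [0.5777 0.1984 0.0365] [0.5931 0.175  0.0045]
```

View pics/wrist5.png

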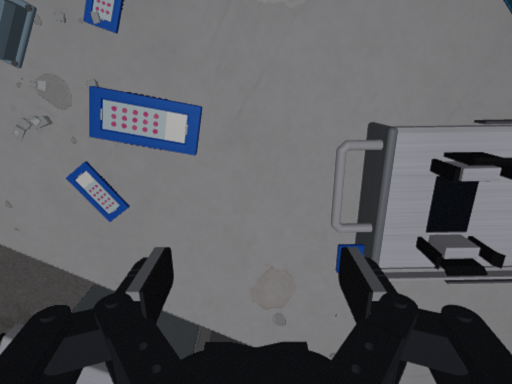

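View pics/scene5.png

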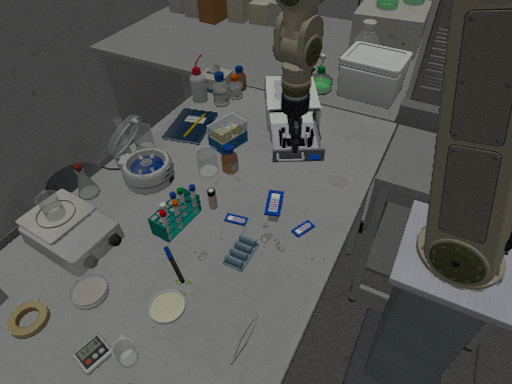

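Wrist view: the cassette corners are near (90,87), (201,105), (196,154), (89,138). The nest supports are at (470,170) and (455,245). I'll look at the nest from closer.

```bash
python3 -m inch '[[0,4,0,0,0,0,8.5],[0,4,0,0,0,0,8.5],[0,4,0,0,0,0,8.5],[1,2,0,0,0,0,8.5],[0,0,0,0,0,0,8.5]]'
python3 - <<'E'
from h import *
np.set_printoptions(precision=4,suppress=True)
print(cur()[0])
for n in ['wrist']:
  p=shot(n,n+'6.png');np.savez(n+'6.npz',depth=p['depth'],mtx=p['mtx'],TW=p['TW'],pixels=p['pixels'])
  for l,z in [('handle',.05),('release_top',.046),('nest',.052)]:
    for o in tip_of(p,l)[:2]: c,r=o['location'];print(n,l,round(o['confidence'],2),c,r,ray_z(p,c,r,z),px(p,c,r))
cv2.imwrite('pics/wrist6b.png',cv2.resize(p['pixels'][90:330,130:450,::-1],None,fx=2.5,fy=2.5,interpolation=cv2.INTER_CUBIC))
p=dict(np.load('wrist5.npz'));C=cloud(p,np.ones((384,512),bool))
t=C[(abs(C[:,2]-.041)<.006)&(abs(C[:,0]-.52)<.08)&(abs(C[:,1]-.083)<.07)]
rect=cv2.minAreaRect(t[:,:2].astype(np.float32)*1000);print(len(t),t[:,2].mean(),rect)
p=dict(np.load('scene5.npz'));C=cloud(p,np.ones((384,512),bool))
t=C[(C[:,2]>.018)&(C[:,2]<.036)&(abs(C[:,0]-.53)<.09)&(abs(C[:,1]-.27)<.08)]
rect=cv2.minAreaRect(t[:,:2].astype(np.float32)*1000);print(len(t),t[:,2].mean(),rect)
E
```

```text
clock: 9.35
tcp_pos: [0.5918, -0.1539, 0.1733]
orientation: [0.009, 0.97, 0.242, -0.001]
wrist_force: [0.3, 0.0, -0.1]
finger_gap: 0.0848
[ 0.5918 -0.1539  0.1733]
wrist handle 0.61 193.4 196.1 [ 0.5534 -0.1098  0.05  ] [ 0.5539 -0.1098  0.0511]
wrist release_top 0.74 214.3 266.1 [ 0.4895 -0.1618  0.046 ] [ 0.4893 -0.1618  0.0457]
wrist nest 0.67 326.8 223.9 [ 0.5887 -0.2388  0.052 ] [ 0.5803 -0.2526  0.0232]
5640 0.03991087257765125 ((519.8837280273438, 82.31875610351562), (47.07187271118164, 100.34646606445312), 18.046428680419922)
421 0.026476863974058597 ((529.7308959960938, 269.7901611328125), (51.97865295410156, 91.228515625), 1.4796162843704224)
```

View pics/wrist6b.png

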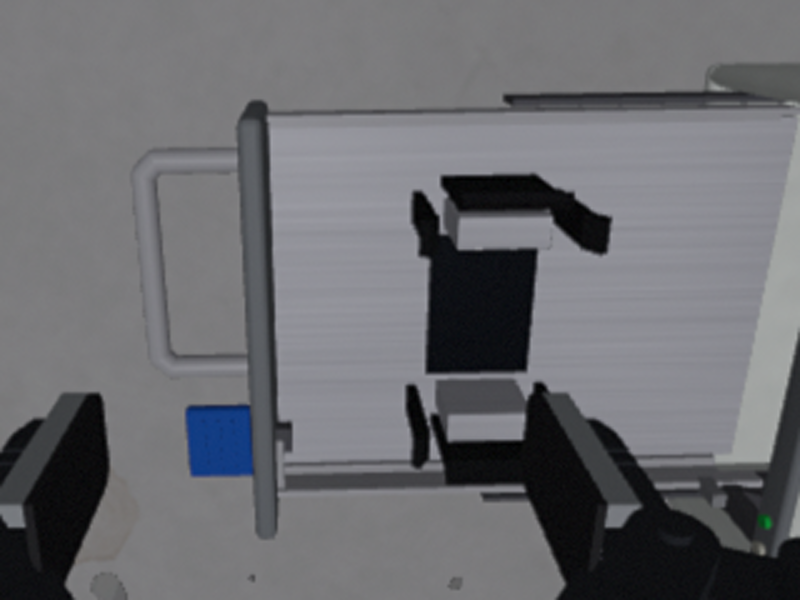

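Run:
```python
from h import *
np.set_printoptions(precision=4,suppress=True)
p=dict(np.load('wrist6.npz'));C=cloud(p,np.ones((384,512),bool)); pix=p['pixels'][p['depth']>0].astype(int).sum(1)
N0=np.array([.59,-.24,0]);L=np.stack([(C-N0)@nx,(C-N0)@ny,C[:,2]],1)
m=(abs(L[:,0])<.06)&(abs(L[:,1])<.08)
for z in [.021,.052]:
    t=L[m&(abs(L[:,2]-z)<.004)];print(z,len(t))
t=L[m&(abs(L[:,2]-.052)<.004)&(pix>300)]
for s in [1,-1]:
    u=t[t[:,1]*s>0.02];print(s,len(u),u.min(0),u.max(0),np.percentile(u,[2,98],axis=0))
b=L[m&(L[:,2]>.058)&(pix<200)];
for a in [1,-1]:
  for c in [1,-1]:
    u=b[(b[:,0]*a>0)&(b[:,1]*c>0)]
    if len(u):print('wall',a,c,len(u),np.percentile(u,[2,50,98],axis=0).round(4).tolist())
# ascii height map
H=np.zeros((40,30))
for y in range(40):
    row=''
    for x in range(30):
        q=m&(abs(L[:,0]-(-.06+.004*x))<.002)&(abs(L[:,1]-(.08-.004*y))<.002)
        row+='%3d'%(round(np.max(L[q,2])*1000)) if q.any() else '  .'
    print('%4d'%(80-4*y),row)
```

```text
0.021 11034
0.052 1199
1 473 [-0.0185  0.0353  0.0498] [0.0176 0.0489 0.054 ] [[-0.0178  0.036   0.0502]
 [ 0.0165  0.048   0.0531]]
-1 320 [-0.0468 -0.0778  0.048 ] [ 0.0147 -0.0359  0.0536] [[-0.0166 -0.0485  0.0505]
 [ 0.014  -0.0363  0.053 ]]
wall 1 1 317 [[0.0007, 0.0392, 0.0587], [0.026, 0.0518, 0.064], [0.0333, 0.0607, 0.0665]]
wall 1 -1 112 [[0.0001, -0.0611, 0.0583], [0.0059, -0.057, 0.0627], [0.0113, -0.054, 0.0659]]
wall -1 1 14697 [[-0.0577, 0.0347, 0.0663], [-0.0261, 0.0544, 0.2432], [-0.0044, 0.0606, 0.2637]]
wall -1 -1 287 [[-0.0333, -0.0608, 0.0583], [-0.015, -0.0554, 0.0631], [-0.0007, -0.0388, 0.0662]]
  80  25 25 25 25 25 25 25 24 24 24 24 24 24 25 25 25 25 24 24 24 24 24 24 25 25 25 24 24 23 24
  76  22 22 22 22 22 23 22 22 22 22 23 22 22 22 22 22 22 22 22 22 22 23 22 22 22 22 22 23 23 22
  72  22 22 22 22 22 22 21 23 22 22 22 22 22 22 22 22 21 22 22 22 22 22 22 21 22 22 22 22 22 22
  68  22 22 22 22 22 22 22 22 23 22 22 22 22 22 22 22 23 22 22 22 22 22 22 23 23 22 22 22 22 22
  64 267 22 22264 22 22 22 22 21 22 21 22 21 22 22 22 21 22 22 22 22 22 21 22 22 22 22 2
[... 2667 characters left out ...]
. 21  .  .  .  . 21 22 22 22
 -52  21 22 22 21 22 22 21 66 63 59 45 56 60 60 61 58 58 59 59 51  .  .  .  .  .  .  . 21 21 22
 -56  21 22 22 22 22 22 22 21 21  . 65 65 66 66 65 66 66 66 65 52  .  .  .  .  .  .  .  . 22 21
 -60  21 22 21 22 22 22 22 22 21  . 67 66 66 67 66 66 66 66 66  .  .  .  .  .  .  .  .  .  .  .
 -64  22 23 22 21 22 21 22 22 22  . 63 64  .  .  .  .  .  .  .  .  .  .  .  .  .  .  .  .  .  .
 -68  21 22 22 21 22 21 21 21 21  .  . 22  .  .  .  .  .  .  .  .  .  .  .  .  .  .  .  .  .  .
 -72  22 21 21 23 22 22 21 21 21  .  . 22  .  .  .  .  .  .  .  .  .  .  .  .  .  .  .  .  .  .
 -76  47 47 48 48 47 47 47 47 47 47 48 48 47 48 47 47 47 47 48 47 47  .  .  .  .  .  .  .  .  .
```

Nest found at (0.590, -0.240). Next I'll look at the rack and cassette from above.

Run:
```python
from h import *
np.set_printoptions(precision=4,suppress=True)
# plate yaw: top of front plate z~.063
p=dict(np.load('wrist6.npz'));C=cloud(p,np.ones((384,512),bool));N0=np.array([.59,-.24,0]);L=np.stack([(C-N0)@nx,(C-N0)@ny,C[:,2]],1)
t=L[(abs(L[:,2]-.063)<.003)&(abs(L[:,0]+.1)<.02)];print(len(t),np.percentile(t,[1,50,99],axis=0));f=np.polyfit(t[:,1],t[:,0],1);print('yaw err deg',np.degrees(np.arctan(f[0])),f)
for s in (1,-1):
    b=L[(abs(L[:,2]-.0665)<.0015)&(abs(L[:,1]-s*.058)<.005)&(abs(L[:,0])<.03)]
    f=np.polyfit(b[:,0],b[:,1],1);print(s,len(b),np.degrees(np.arctan(f[0])),f[1],b[:,0].min(),b[:,0].max())
Rv=frame(x=[0,1,0],z=[0,0,-1]);plan(np.array([.53,.16,.23]),Rv)
```

```text
1510 [[-0.0992 -0.0867  0.0602]
 [-0.0943  0.0124  0.0623]
 [-0.0896  0.0854  0.064 ]]
yaw err deg -0.7453911364228565 [-0.013  -0.0942]
1 108 0.6549415205632877 0.058656344494266925 -0.020601026731756573 0.018873768197928287
-1 52 0.7317342743509655 -0.058907513821707454 -0.01876088827437756 0.011002820635579648
n 8 dist 0.3212 ang 61.8
[[1.18,-3.76,-0.77,0.1,0.1,-7.7,8.5],[1.67,-3.57,-0.76,0.1,0.1,-7.7,8.5],[2.14,-3.31,-0.75,0.1,0.1,-7.7,8.5],[2.57,-3.0,-0.75,0.1,0.1,-7.7,8.5],[2.95,-2.62,-0.74,0.1,0.1,-7.7,8.5]]
[[3.28,-2.2,-0.73,0.1,0.1,-7.7,8.5],[3.54,-1.74,-0.72,0.1,0.1,-7.7,8.5],[3.75,-1.25,-0.71,0.1,0.1,-7.7,8.5]]
```

```bash
sed -i 's/np.radians(28.)/np.radians(28.7)/' h.py
python3 -m inch '[[1.2,-3.7,-0.8,0,0,-7.7,8.5],[1.7,-3.5,-0.8,0,0,-7.7,8.5],[2.1,-3.3,-0.8,0,0,-7.7,8.5],[2.6,-3,-0.8,0,0,-7.7,8.5],[3,-2.6,-0.7,0,0,-7.7,8.5]]'
python3 -m inch '[[3.3,-2.2,-0.7,0,0,-7.7,8.5],[3.5,-1.7,-0.7,0,0,-7.7,8.5],[3.8,-1.2,-0.7,0,0,-7.7,8.5],[0,0,0,0,0,0,8.5],[0,0,0,0,0,0,8.5]]'
python3 - <<'E'
from h import *
np.set_printoptions(precision=4,suppress=True)
print(cur()[0],cur()[2]['joint_pos'],np.abs(cur()[2]['qvel']).max())
n='wrist';p=shot(n,n+'7.png');np.savez(n+'7.npz',depth=p['depth'],mtx=p['mtx'],TW=p['TW'],pixels=p['pixels'])
for l,z in [('rack_slot',.006),('cassette',.0365)]:
    for o in tip_of(p,l)[:3]: c,r=o['location'];print(n,l,round(o['confidence'],2),c,r,ray_z(p,c,r,z),px(p,c,r))
C=cloud(p,np.ones((384,512),bool))
t=C[(abs(C[:,2]-.041)<.005)&(abs(C[:,0]-.52)<.08)&(abs(C[:,1]-.083)<.07)];print(cv2.minAreaRect(t[:,:2].astype(np.float32)*1000),t[:,2].mean())
t=C[(C[:,2]>.02)&(C[:,2]<.036)&(abs(C[:,0]-.53)<.09)&(abs(C[:,1]-.28)<.09)];print(len(t),cv2.minAreaRect(t[:,:2].astype(np.float32)*1000),t[:,2].max())
E
```

```text
clock: 10.05
tcp_pos: [0.5534, 0.0444, 0.2103]
orientation: [0.007, 0.834, 0.552, -0.004]
wrist_force: [1.4, 0.4, 0.0]
finger_gap: 0.0849
clock: 10.55
tcp_pos: [0.5332, 0.1605, 0.2291]
orientation: [0.006, 0.708, 0.706, -0.006]
wrist_force: [0.2, -0.0, -0.7]
finger_gap: 0.0847
[0.5332 0.1605 0.2291] [ 0.1572  0.2811 -0.0036  1.2878 -0.0167  1.7304] 0.04233108172550835
wrist rack_slot 0.65 253.5 61.6 [0.5321 0.271  0.006 ] [0.5321 0.271  0.007 ]
wrist cassette 0.92 312.4 154.3 [0.6001 0.1701 0.0365] [0.6063 0.1631 0.005 ]
wrist cassette 0.8 163.8 194.3 [0.4227 0.1212 0.0365] [0.4126 0.1099 0.0062]
wrist cassette 0.78 242.8 226.4 [0.5179 0.0776 0.0365] [0.518  0.0792 0.0396]
((519.9945678710938, 82.03091430664062), (47.0772819519043, 101.20436096191406), 17.717348098754883) 0.040021448687925655
2643 ((530.8533325195312, 268.3675537109375), (49.72651290893555, 92.59175872802734), 0.15804679691791534) 0.031043254048188695
```

View pics/wrist7.png

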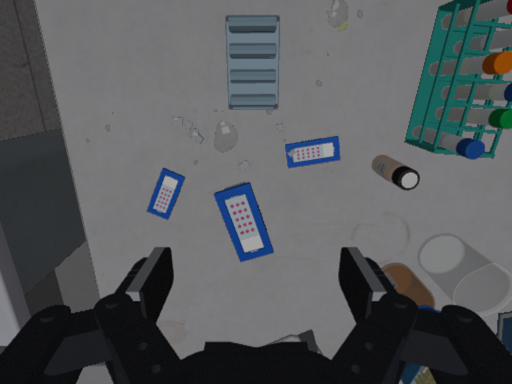

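Run:
```python
from h import *
np.set_printoptions(precision=4,suppress=True)
p=dict(np.load('wrist7.npz'))
cv2.imwrite('pics/w7c.png',cv2.resize(p['pixels'][5:120,200:300,::-1],None,fx=6,fy=5,interpolation=cv2.INTER_CUBIC))
C=cloud(p,np.ones((384,512),bool))
m=(abs(C[:,0]-.531)<.06)&(abs(C[:,1]-.27)<.08);L=C[m]
for x0 in (.51,.531,.552):
  print(x0)
  for y in np.arange(.21,.335,.003):
    q=(abs(L[:,1]-y)<.0015)&(abs(L[:,0]-x0)<.01)
    if q.any(): print(round(y,4),int(round(1000*np.median(L[q,2]))),end=' | ')
# overall footprint z>.003
t=L[(L[:,2]>.008)];print(np.percentile(t,[1,99],axis=0))
# yaw: edges by thresholds: for each y, min/max x of z>.02
for y in np.arange(.23,.33,.01):
    q=(abs(L[:,1]-y)<.003)&(L[:,2]>.004); print(round(y,3),np.percentile(L[q,0],[1,99]),q.sum())
```

```text
0.51
0.21 0 | 0.213 0 | 0.216 0 | 0.219 5 | 0.222 21 | 0.225 28 | 0.228 28 | 0.231 28 | 0.234 25 | 0.237 6 | 0.24 6 | 0.243 6 | 0.246 6 | 0.249 22 | 0.252 28 | 0.255 28 | 0.258 29 | 0.261 24 | 0.264 6 | 0.267 6 | 0.27 6 | 0.273 6 | 0.276 25 | 0.279 28 | 0.282 28 | 0.285 28 | 0.288 22 | 0.291 6 | 0.294 6 | 0.297 6 | 0.3 11 | 0.303 27 | 0.306 28 | 0.309 29 | 0.312 25 | 0.315 6 | 0.318 5 | 0.321 0 | 0.324 0 | 0.327 0 | 0.33 0 | 0.333 0 | 0.531
0.21 0 | 0.213 0 | 0.216 0 | 0.219 5 | 0.222 22 | 0.225 28 | 0.228 28 | 0.231 28 | 0.234 26 | 0.237 6 | 0.24 6 | 0.243 6 | 0.246 6 | 0.249 23 | 0.252 29 | 0.255 28 | 0.258 29 | 0.261 24 | 0.264 6 | 0.267 6 | 0.27 6 | 0.273 7 | 0.276 26 | 0.279 29 | 0.282 28 | 0.285 29 | 0.288 24 | 0.291 6 | 0.294 6 | 0.297 6 | 0.3 16 | 0.303 28 | 0.306 28 | 0.309 28 | 0.312 27 | 0.318 5 | 0.321 0 | 0.324 0 | 0.327 0 | 0.33 0 | 0.333 0 | 0.552
0.21 0 | 0.213 0 | 0.216 0 | 0.219 5 | 0.222 6 | 0.225 28 | 0.228 28 | 0.231 28 | 0.234 26 | 0.237 6 | 0.24 6 | 0.243 6 | 0.246 6 | 0.249 22 | 0.252 28 | 0.255 28 | 0.258 29 | 0.261 23 | 0.264 6 | 0.267 6 | 0.27 6 | 0.273 6 | 0.276 25 | 0.279 28 | 0.282 28 | 0.285 28 | 0.288 22 | 0.291 5 | 0.294 6 | 0.297 6 | 0.3 10 | 0.303 27 | 0.306 28 | 0.309 28 | 0.312 26 | 0.315 20 | 0.318 5 | 0.321 0 | 0.324 -1 | 0.327 0 | 0.33 -1 | 0.333 0 | [[0.5065 0.2233 0.0108]
 [0.5552 0.313  0.0302]]
0.23 [0.5016 0.5599] 249
0.24 [0.5019 0.5597] 283
0.25 [0.5022 0.5607] 301
0.26 [0.5023 0.5604] 286
0.27 [0.5019 0.5601] 308
0.28 [0.5021 0.5588] 308
0.29 [0.5013 0.5597] 178
0.3 [0.5019 0.5604] 514
0.31 [0.5019 0.5593] 322
0.32 [0.5038 0.5587] 36
```

View pics/w7c.png

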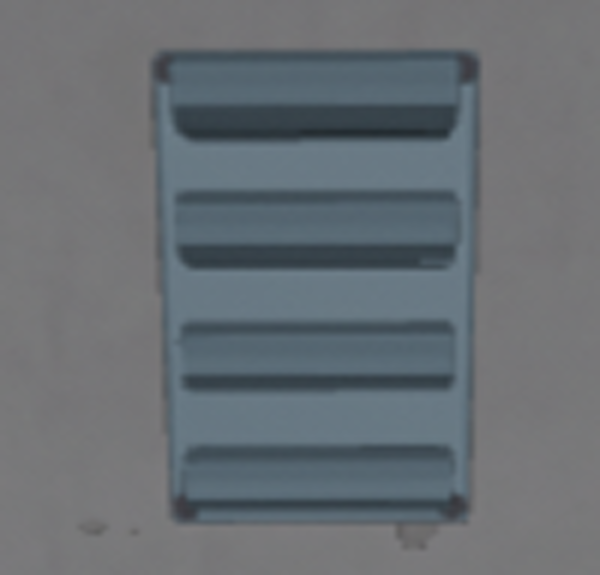

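```bash
cat >> h.py <<'E'
def mk(Rm,P): T=np.eye(4);T[:3,:3]=Rm;T[:3,3]=P;return T
la=np.radians(107.8);l=np.array([np.cos(la),np.sin(la),0])
C0=np.array([.520,.082,.0365])
W0=mk(np.stack([np.cross(l,Z),l,Z],1),C0)
ph=np.radians(35)
zt1=-np.cos(ph)*Z-np.sin(ph)*l
R1=frame(x=np.cos(ph)*l-np.sin(ph)*Z,z=zt1)
P1=C0+.010*l+.020*zt1
E
python3 - <<'E'
from h import *
a=plan(P1-.07*zt1,R1,hand=7)
plan(P1,R1,hand=7,start=a)
E
```

```text
n 5 dist 0.1582 ang 38.5
[[-0.74,-0.51,3.03,-1.1,-6.8,-3.5,7],[-0.35,-0.6,3.09,-1.1,-6.8,-3.5,7],[0.06,-0.67,3.09,-1.1,-6.8,-3.5,7],[0.46,-0.72,3.05,-1.1,-6.8,-3.5,7],[0.86,-0.74,2.95,-1.1,-6.8,-3.5,7]]
n 2 dist 0.07 ang 0.0
[[0.0,-0.0,3.5,0.0,0.0,0.0,7],[0.0,-0.0,3.5,0.0,0.0,0.0,7]]
```

```bash
python3 -m inch '[[-0.7,-0.5,3,-1.1,-6.8,-3.5,7],[-0.4,-0.6,3.1,-1.1,-6.8,-3.5,7],[0.1,-0.7,3.1,-1.1,-6.8,-3.5,7],[0.5,-0.7,3,-1.1,-6.8,-3.5,7],[0.9,-0.7,2.9,-1.1,-6.8,-3.5,7]]'
python3 -m inch '[[0,0,0,0,0,0,7],[0,0,0,0,0,0,7]]'
python3 - <<'E'
from h import *
np.set_printoptions(precision=4,suppress=True)
print(cur()[2]['joint_pos'],np.abs(cur()[2]['qvel']).max())
plan(P1,R1,hand=7,n=3); p=shot('wrist','w8.png')
for o in tip_of(p,'cassette')[:3]: c,r=o['location'];print(round(o['confidence'],2),c,r,ray_z(p,c,r,.0365))
E
```

```text
clock: 11.2
tcp_pos: [0.5092, 0.1194, 0.078]
orientation: [0.246, 0.561, 0.77, -0.18]
wrist_force: [1.3, 1.0, -1.3]
finger_gap: 0.0699
clock: 11.4
tcp_pos: [0.5084, 0.1202, 0.078]
orientation: [0.242, 0.562, 0.77, -0.18]
wrist_force: [0.8, -0.5, 0.3]
finger_gap: 0.07
[ 0.4087  0.4159 -0.35    0.8797 -0.6088  1.6929] 0.06287407974940505
n 3 dist 0.0712 ang 0.3
[[-0.02,-0.01,2.37,-0.1,0.0,0.0,7],[-0.02,-0.01,2.37,-0.1,0.0,0.0,7],[-0.02,-0.02,2.37,-0.1,0.0,0.0,7]]
0.8 106.3 130.1 [0.4228 0.1438 0.0365]
0.66 417.7 140.5 [0.5758 0.1857 0.0365]
0.61 251.5 179.9 [0.5037 0.1278 0.0365]
```

View pics/w8.png

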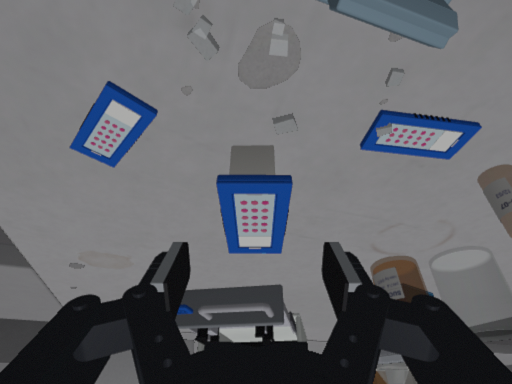

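The cassette (px 218-292 by 176-254) is centred between the fingers and aligned with them. I'll go in and grip.

```bash
python3 -m inch '[[0,0,2.4,0,0,0,7],[0,0,2.4,0,0,0,7],[0,0,2.3,0,0,0,7],[0,0,0,0,0,0,7],[0,0,0,0,0,0,7]]' 30
python3 -m inch '[[0,0,0,0,0,0,4],[0,0,0,0,0,0,4],[0,0,0,0,0,0,4],[0,0,0,0,0,0,4]]' 30
python3 - <<'E'
from h import *
p=shot('wrist','w9.png')
E
```

```text
clock: 12.0
tcp_pos: [0.5227, 0.0813, 0.0222]
orientation: [0.244, 0.563, 0.769, -0.178]
wrist_force: [0.9, 0.6, 0.4]
finger_gap: 0.0701
clock: 12.4
tcp_pos: [0.5224, 0.0825, 0.0221]
orientation: [0.245, 0.561, 0.77, -0.178]
wrist_force: [-0.6, 1.4, 6.5]
finger_gap: 0.0456
```

View pics/w9.png

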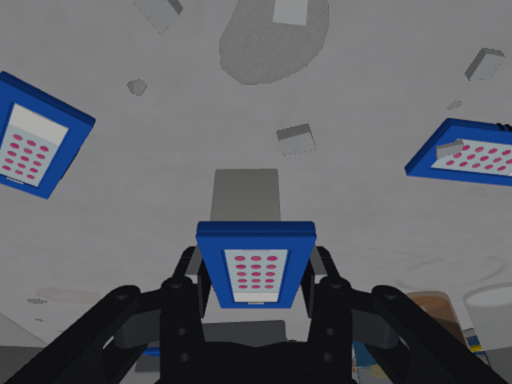

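Run:
```python
from h import *
np.set_printoptions(precision=4,suppress=True)
p,Q,s=cur(); rel=np.linalg.inv(mk(Q,p))@W0; np.save('rel1.npy',rel);print(rel)
Wst=mk(np.array([[1,0,0],[0,0,1.],[0,-1,0]]).T@np.eye(3),[0,0,0])
Rst=np.stack([[1,0,0],[0,0,1.],[0,-1,0]],1)  # X=x, Y=Z, Zglass=-y
S=mk(Rst,[.531,.2685,.0565]); T=S@np.linalg.inv(rel);np.save('T_st.npy',T);print('tcp standing',T)
a=plan(p+np.array([0,0,.06]),Q,hand=4,n=3)
up=T.copy();up[2,3]+=.06
plan(up[:3,3],T[:3,:3],hand=4,start=a,n=14)
```

```text
[[-0.0005  0.8164 -0.5775 -0.0081]
 [ 1.      0.0008  0.0002 -0.0024]
 [ 0.0006 -0.5775 -0.8164 -0.0119]
 [ 0.      0.      0.      1.    ]]
tcp standing [[-0.0005  1.      0.0006  0.5334]
 [ 0.5775 -0.0002  0.8164  0.2829]
 [ 0.8164  0.0008 -0.5775  0.0562]
 [ 0.      0.      0.      1.    ]]
n 3 dist 0.06 ang 0.0
[[-1.15,0.0,-1.63,0.0,0.0,0.0,4],[-1.15,0.0,-1.63,0.0,0.0,0.0,4],[-1.15,0.0,-1.63,0.0,0.0,0.0,4]]
n 14 dist 0.2036 ang 91.4
[[0.95,0.51,-0.97,-0.2,6.4,1.4,4],[1.07,0.49,-0.86,-0.2,6.4,1.4,4],[1.17,0.47,-0.73,-0.2,6.4,1.4,4],[1.25,0.44,-0.59,-0.2,6.4,1.4,4],[1.32,0.41,-0.45,-0.2,6.4,1.4,4]]
[[1.37,0.38,-0.3,-0.2,6.4,1.4,4],[1.4,0.35,-0.14,-0.2,6.4,1.4,4],[1.42,0.32,0.02,-0.2,6.4,1.4,4],[1.42,0.28,0.18,-0.2,6.4,1.4,4],[1.39,0.24,0.33,-0.2,6.4,1.4,4]]
[[1.35,0.21,0.49,-0.2,6.4,1.4,4],[1.3,0.18,0.64,-0.2,6.4,1.4,4],[1.22,0.14,0.78,-0.2,6.4,1.4,4],[1.13,0.11,0.91,-0.2,6.4,1.4,4]]
```

```bash
python3 -m inch '[[-0.6,0,-0.8,0,0,0,4],[-1.4,0,-2,0,0,0,4],[-1.4,0,-2.1,0,0,0,4],[0.9,0.5,-1,-0.2,6.4,1.4,4],[1.1,0.5,-0.9,-0.2,6.4,1.4,4]]'
python3 -m inch '[[1.2,0.5,-0.7,-0.2,6.4,1.4,4],[1.2,0.4,-0.6,-0.2,6.4,1.4,4],[1.3,0.4,-0.4,-0.2,6.4,1.4,4],[1.4,0.4,-0.3,-0.2,6.4,1.4,4],[1.4,0.4,-0.1,-0.2,6.4,1.4,4]]'
python3 -m inch '[[1.4,0.3,0,-0.2,6.4,1.4,4],[1.4,0.3,0.2,-0.2,6.4,1.4,4],[1.4,0.2,0.3,-0.2,6.4,1.4,4],[1.3,0.2,0.5,-0.2,6.4,1.4,4],[1.3,0.2,0.6,-0.2,6.4,1.4,4]]'
python3 - <<'E'
from h import *
np.set_printoptions(precision=4,suppress=True)
T=np.load('T_st.npy');print(cur()[2]['joint_pos'])
plan(T[:3,3]+[0,0,.06],T[:3,:3],hand=4)
E
```

```text
clock: 12.95
tcp_pos: [0.5227, 0.1128, 0.087]
orientation: [0.161, 0.596, 0.78, -0.105]
wrist_force: [0.4, -0.6, -1.4]
finger_gap: 0.0455
clock: 13.45
tcp_pos: [0.5276, 0.1833, 0.0984]
orientation: [-0.049, 0.646, 0.757, 0.08]
wrist_force: [-1.0, -0.3, -1.4]
finger_gap: 0.0456
clock: 13.95
tcp_pos: [0.5318, 0.2533, 0.1105]
orientation: [-0.254, 0.644, 0.673, 0.258]
wrist_force: [0.5, 0.2, -0.8]
finger_gap: 0.0454
[-0.0551  0.4011 -0.3487  0.8844  0.7392  1.4472]
n 2 dist 0.0302 ang 12.5
[[1.28,0.14,0.79,-0.4,6.1,1.1,4],[1.19,0.11,0.92,-0.4,6.1,1.1,4]]
```

```bash
python3 -m inch '[[1.3,0.1,0.8,-0.4,6.1,1.1,4],[1.2,0.1,0.9,-0.4,6.1,1.1,4],[0,0,0,0,0,0,4],[0,0,0,0,0,0,4]]'
python3 - <<'E'
from h import *
np.set_printoptions(precision=4,suppress=True)
T=np.load('T_st.npy')
a=plan(T[:3,3]+[0,0,.028],T[:3,:3],hand=4)
plan(T[:3,3],T[:3,:3],hand=4,start=a)
p=shot('wrist','w10.png');shot('scene','s10.png')
p,Q,s=cur();rel=np.load('rel1.npy');W=mk(Q,p)@rel;print(W)
E
```

```text
clock: 14.35
tcp_pos: [0.5322, 0.2824, 0.1148]
orientation: [-0.323, 0.629, 0.63, 0.322]
wrist_force: [0.1, -0.1, -0.2]
finger_gap: 0.0454
n 1 dist 0.0306 ang 0.4
[[-2.45,0.12,1.82,-0.1,0.4,-0.0,4]]
n 1 dist 0.028 ang 0.0
[[-2.29,-0.0,1.62,0.0,0.0,0.0,4]]
[[ 1.     -0.0006  0.002   0.5305]
 [ 0.0021  0.0066 -1.      0.2682]
 [ 0.0006  1.      0.0066  0.1161]
 [ 0.      0.      0.      1.    ]]
```

View pics/w10.png

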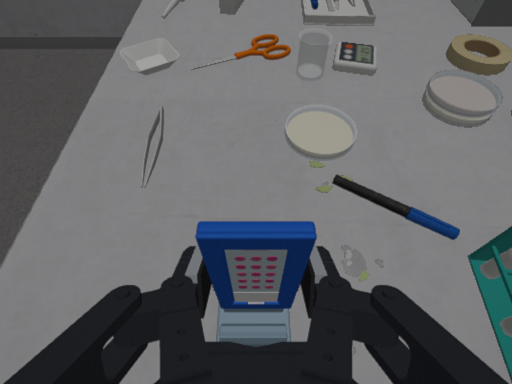

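View pics/s10.png

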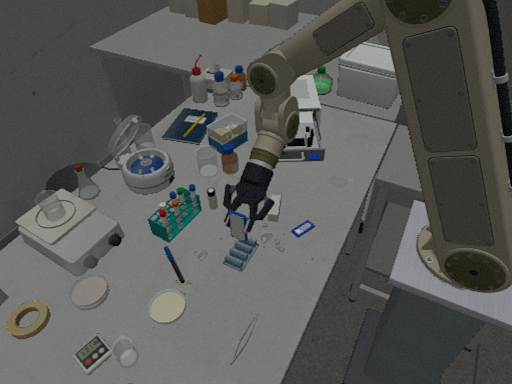

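Upright over the rack. I'll check the plate face against the slot, then descend.

```bash
python3 -m inch '[[-1.2,0,0.9,0,0.2,0,4],[-1.2,0,0.9,0,0.2,0,4],[0,0,0,0,0,0,4],[0,0,0,0,0,0,4]]'
python3 - <<'E'
from h import *
np.set_printoptions(precision=4,suppress=True)
T=np.load('T_st.npy');p=shot('wrist','w11.png')
P,Q,s=cur();rel=np.load('rel1.npy');W=mk(Q,P)@rel;print(W)
C=cloud(p,np.ones((384,512),bool))
t=C[(abs(C[:,0]-.531)<.02)&(C[:,2]>.05)&(C[:,2]<.13)&(abs(C[:,1]-.262)<.012)];print(len(t),np.median(t,axis=0),np.polyfit(t[:,2]-.08,t[:,1],1))
t=C[(abs(C[:,0]-.531)<.022)&(abs(C[:,2]-.138)<.006)&(abs(C[:,1]-.268)<.02)];
for z in (.13,.133,.135,.137,.139):
    u=t[abs(t[:,2]-z)<.0015]
    if len(u):print(z,len(u),np.percentile(u[:,1],[2,98]))
plan(T[:3,3],T[:3,:3],hand=4,n=4)
E
```

```text
clock: 14.85
tcp_pos: [0.5326, 0.2836, 0.0858]
orientation: [-0.326, 0.627, 0.628, 0.325]
wrist_force: [0.7, -0.4, -0.2]
finger_gap: 0.0451
[[ 1.     -0.0005  0.0018  0.5305]
 [ 0.0018 -0.0019 -1.      0.2691]
 [ 0.0005  1.     -0.0019  0.0863]
 [ 0.      0.      0.      1.    ]]
4713 [0.5309 0.2653 0.1007] [-0.0057  0.2651]
0.133 345 [0.2636 0.2681]
0.135 1936 [0.2637 0.2717]
0.137 1665 [0.2639 0.2715]
0.139 2 [0.2646 0.2674]
n 4 dist 0.0298 ang 0.2
[[-0.62,0.01,0.42,-0.0,-0.0,0.0,4],[-0.62,0.01,0.42,-0.0,-0.0,0.0,4],[-0.62,0.01,0.42,-0.0,-0.0,0.0,4],[-0.62,0.01,0.42,-0.0,-0.0,0.0,4]]
```

```bash
python3 -m inch '[[-0.6,0,0.4,0,0,0,4],[-0.6,0,0.4,0,0,0,4],[-0.6,0,0.4,0,0,0,4],[-0.4,0,0.3,0,0,0,4],[0,0,0,0,0,0,4]]'
python3 - <<'E'
from h import *
np.set_printoptions(precision=4,suppress=True)
P,Q,s=cur();rel=np.load('rel1.npy');W=mk(Q,P)@rel;print(W,s['wrist_force'])
E
```

```text
clock: 15.4
tcp_pos: [0.5318, 0.283, 0.0573]
orientation: [-0.327, 0.628, 0.628, 0.325]
wrist_force: [0.0, -0.4, -0.6]
finger_gap: 0.0452
[[ 1.      0.003   0.0013  0.5294]
 [ 0.0013 -0.0023 -1.      0.2686]
 [-0.003   1.     -0.0023  0.0575]
 [ 0.      0.      0.      1.    ]] [ 0.0267 -0.3843 -0.6058]
```

```bash
python3 -m inch '[[-0.1,0,0.07,0,0,0,4],[-0.08,0,0.05,0,0,0,4],[0,0,0,0,0,0,4]]'
python3 - <<'E'
from h import *
p=shot('wrist','w12.png')
E
```

```text
clock: 15.7
tcp_pos: [0.5325, 0.283, 0.0563]
orientation: [-0.326, 0.627, 0.628, 0.325]
wrist_force: [1.0, -0.1, -0.0]
finger_gap: 0.0451
```

View pics/w12.png

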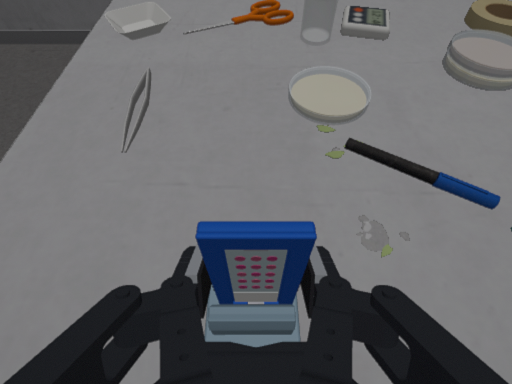

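```bash
python3 -m inch '[[-0.08,0,0.06,0,0,0,4],[-0.08,0,0.06,0,0,0,4],[0,0,0,0,0,0,4]]'
python3 - <<'E'
from h import *
P,Q,s=cur();rel=np.load('rel1.npy');W=mk(Q,P)@rel;print(W[:3,3],s['wrist_force'])
E
```

```text
clock: 16.05
tcp_pos: [0.5327, 0.2833, 0.0554]
orientation: [-0.326, 0.627, 0.628, 0.326]
wrist_force: [-2.3, -0.9, 5.6]
finger_gap: 0.0455
[0.53029811 0.26882717 0.05557993] [-2.3122473  -0.92269024  5.59373549]
```

```bash
python3 -m inch '[[0.03,0,-0.02,0,0,0,4.6],[0,0,0,0,0,0,4.8],[0,0,0,0,0,0,5.2],[0,0,0,0,0,0,6],[0,0,0,0,0,0,7]]' 20
python3 - <<'E'
from h import *
p=shot('wrist','w13.png')
E
```

```text
clock: 16.55
tcp_pos: [0.5324, 0.283, 0.0545]
orientation: [-0.326, 0.627, 0.628, 0.325]
wrist_force: [-0.4, -1.2, 0.1]
finger_gap: 0.0702
```

View pics/w13.png

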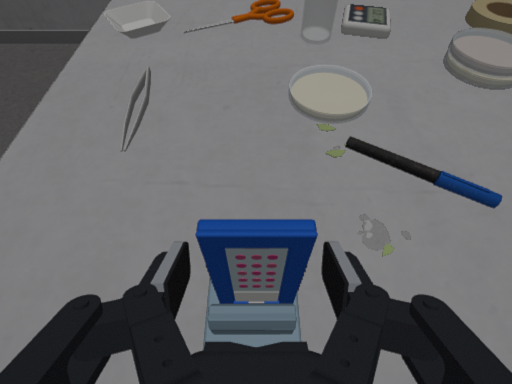

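It stands upright in the middle slot (px 200-314 by 222-305). I'll retreat and go round to the other side.

```bash
cat >> h.py <<'E'
z2=np.array([0,-np.cos(ph),-np.sin(ph)]);R2=frame(x=[0,-np.sin(ph),np.cos(ph)],z=z2)
G2=np.array([.5325,.2685,.060]);P2=G2+.020*z2
E
python3 - <<'E'
from h import *
p,Q,s=cur()
a=plan(p-.08*Q[:,2],Q,hand=8,n=2)
Rm=frame(x=[-1,0,0],z=[0,0,-1])
a=plan(np.array([.50,.25,.25]),Rm,hand=8,start=a)
a=plan(P2-.09*z2,R2,hand=7.5,start=a)
E
```

```text
n 2 dist 0.08 ang 0.0
[[0.0,0.0,-4.0,0.0,0.0,0.0,8],[0.0,0.0,-4.0,0.0,0.0,0.0,8]]
n 13 dist 0.1563 ang 102.2
[[1.08,-0.25,-0.46,3.3,-3.3,-6.3,8],[1.08,-0.16,-0.51,3.3,-3.3,-6.3,8],[1.06,-0.07,-0.56,3.3,-3.3,-6.3,8],[1.03,0.01,-0.62,3.3,-3.3,-6.3,8],[0.99,0.09,-0.68,3.3,-3.3,-6.3,8]]
[[0.93,0.15,-0.74,3.3,-3.3,-6.3,8],[0.87,0.21,-0.81,3.3,-3.3,-6.3,8],[0.79,0.25,-0.87,3.3,-3.3,-6.3,8],[0.71,0.28,-0.93,3.3,-3.3,-6.3,8],[0.63,0.3,-0.98,3.3,-3.3,-6.3,8]]
[[0.53,0.31,-1.03,3.3,-3.3,-6.3,8],[0.44,0.3,-1.08,3.3,-3.3,-6.3,8],[0.34,0.28,-1.12,3.3,-3.3,-6.3,8]]
n 13 dist 0.1711 ang 102.3
[[-0.25,0.58,1.15,3.3,3.3,-6.3,7.5],[-0.38,0.61,1.1,3.3,3.3,-6.3,7.5],[-0.51,0.63,1.04,3.3,3.3,-6.3,7.5],[-0.64,0.62,0.97,3.3,3.3,-6.3,7.5],[-0.76,0.6,0.89,3.3,3.3,-6.3,7.5]]
[[-0.87,0.55,0.81,3.3,3.3,-6.3,7.5],[-0.98,0.5,0.73,3.3,3.3,-6.3,7.5],[-1.07,0.42,0.64,3.3,3.3,-6.3,7.5],[-1.14,0.34,0.56,3.3,3.3,-6.3,7.5],[-1.2,0.24,0.47,3.3,3.3,-6.3,7.5]]
[[-1.25,0.12,0.39,3.3,3.3,-6.3,7.5],[-1.28,0.01,0.32,3.3,3.3,-6.3,7.5],[-1.29,-0.12,0.25,3.3,3.3,-6.3,7.5]]
```

```bash
python3 -m inch '[[0,0,-4,0,0,0,7],[0,0,-4,0,0,0,7],[1.1,-0.25,-0.5,3.3,-3.3,-6.3,8],[1.1,-0.15,-0.5,3.3,-3.3,-6.3,8],[1.1,-0.1,-0.6,3.3,-3.3,-6.3,8]]'
python3 -m inch '[[1,0,-0.6,3.3,-3.3,-6.3,8],[1,0.1,-0.7,3.3,-3.3,-6.3,8],[0.9,0.15,-0.7,3.3,-3.3,-6.3,8],[0.9,0.2,-0.8,3.3,-3.3,-6.3,8],[0.8,0.25,-0.9,3.3,-3.3,-6.3,8]]'
python3 -m inch '[[0.7,0.3,-0.9,3.3,-3.3,-6.3,8],[0.6,0.3,-1,3.3,-3.3,-6.3,8],[0.5,0.3,-1,3.3,-3.3,-6.3,8],[0.4,0.3,-1.1,3.3,-3.3,-6.3,8],[0.3,0.3,-1.1,3.3,-3.3,-6.3,8]]'
python3 - <<'E'
from h import *
print(cur()[2]['joint_pos'])
p=shot('scene','s14.png')
plan(P2-.09*z2,R2,hand=7.5)
E
```

```text
clock: 17.1
tcp_pos: [0.5252, 0.224, 0.1365]
orientation: [-0.265, 0.51, 0.775, 0.264]
wrist_force: [0.5, 0.5, 0.6]
finger_gap: 0.0801
clock: 17.6
tcp_pos: [0.5125, 0.2376, 0.1938]
orientation: [-0.141, 0.271, 0.942, 0.138]
wrist_force: [-0.3, -0.8, -1.0]
finger_gap: 0.0802
clock: 18.1
tcp_pos: [0.5017, 0.2505, 0.2509]
orientation: [-0.001, 0.001, 1.0, -0.003]
wrist_force: [-0.5, -0.3, -1.2]
finger_gap: 0.0802
[ 0.32268348  0.28418476  0.05397835  1.3439824  -0.00508468  0.32411114]
n 13 dist 0.1729 ang 102.0
[[-0.24,0.57,1.18,3.3,3.3,-6.3,7.5],[-0.37,0.6,1.13,3.3,3.3,-6.3,7.5],[-0.5,0.62,1.07,3.3,3.3,-6.3,7.5],[-0.63,0.61,1.0,3.3,3.3,-6.3,7.5],[-0.75,0.59,0.92,3.3,3.3,-6.3,7.5]]
[[-0.87,0.55,0.85,3.3,3.3,-6.3,7.5],[-0.97,0.49,0.76,3.3,3.3,-6.3,7.5],[-1.06,0.42,0.68,3.3,3.3,-6.3,7.5],[-1.14,0.34,0.59,3.3,3.3,-6.3,7.5],[-1.21,0.24,0.51,3.3,3.3,-6.3,7.5]]
[[-1.25,0.13,0.43,3.3,3.3,-6.3,7.5],[-1.28,0.01,0.35,3.3,3.3,-6.3,7.5],[-1.3,-0.11,0.28,3.3,3.3,-6.3,7.5]]
```

View pics/s14.png

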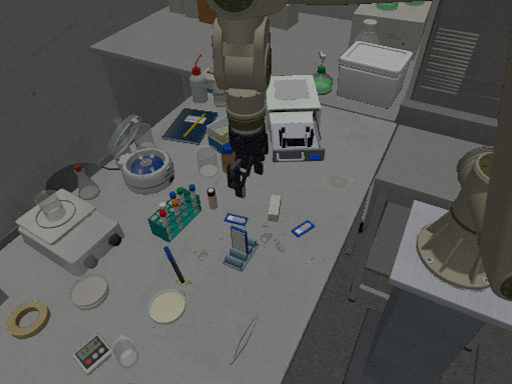

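The cassette stands in the middle slot (px 240,242). Continuing to the far side.

```bash
python3 -m inch '[[-0.2,0.6,1.2,3.3,3.3,-6.3,7.5],[-0.4,0.6,1.1,3.3,3.3,-6.3,7.5],[-0.5,0.6,1.1,3.3,3.3,-6.3,7.5],[-0.6,0.6,1,3.3,3.3,-6.3,7.5],[-0.8,0.6,0.9,3.3,3.3,-6.3,7.5]]'
python3 -m inch '[[-0.9,0.55,0.8,3.3,3.3,-6.3,7.5],[-1,0.5,0.8,3.3,3.3,-6.3,7.5],[-1.1,0.4,0.7,3.3,3.3,-6.3,7.5],[-1.1,0.3,0.6,3.3,3.3,-6.3,7.5],[-1.2,0.2,0.5,3.3,3.3,-6.3,7.5]]'
python3 -m inch '[[-1.3,0.1,0.4,3.3,3.3,-6.3,7.5],[-1.3,0,0.3,3.3,3.3,-6.3,7.5],[-1.3,-0.1,0.3,3.3,3.3,-6.3,7.5],[0,0,0,0,0,0,7.5],[0,0,0,0,0,0,7.5]]'
python3 - <<'E'
from h import *
np.set_printoptions(precision=4,suppress=True)
print(cur()[2]['joint_pos'])
p=shot('wrist','w15.png')
a=plan(P2,R2,hand=7.5,n=3)
C=cloud(p,np.ones((384,512),bool))
t=C[(abs(C[:,0]-.5325)<.015)&(C[:,2]>.04)&(C[:,2]<.1)&(abs(C[:,1]-.272)<.012)];print(len(t),np.median(t,axis=0),np.polyfit(t[:,2]-.056,t[:,1],1))
t=C[(C[:,2]>.04)&(C[:,2]<.115)&(abs(C[:,1]-.27)<.015)&(abs(C[:,0]-.53)<.035)];print(np.percentile(t,[1,99],axis=0))
for z in (.05,.07,.09):
    u=t[abs(t[:,2]-z)<.004];print(z,np.percentile(u[:,0],[1,99]))
E
```

```text
clock: 18.65
tcp_pos: [0.5141, 0.2785, 0.1903]
orientation: [-0.145, -0.268, 0.942, -0.143]
wrist_force: [1.1, 0.0, 0.0]
finger_gap: 0.0749
clock: 19.15
tcp_pos: [0.5273, 0.3061, 0.1304]
orientation: [-0.271, -0.507, 0.774, -0.266]
wrist_force: [-0.1, -0.3, -0.7]
finger_gap: 0.0745
clock: 19.65
tcp_pos: [0.5346, 0.3233, 0.0954]
orientation: [-0.331, -0.622, 0.631, -0.326]
wrist_force: [0.1, 0.1, 1.4]
finger_gap: 0.0749
[ 0.7118  1.144   0.8136  2.0057 -0.6613 -0.5693]
n 3 dist 0.0858 ang 0.9
[[0.03,0.06,2.86,0.2,-0.1,-0.2,7.5],[0.03,0.07,2.86,0.2,-0.1,-0.2,7.5],[0.03,0.08,2.86,0.2,-0.1,-0.2,7.5]]
2019 [0.5324 0.2728 0.0749] [-0.0007  0.2729]
[[0.5109 0.2648 0.041 ]
 [0.556  0.2737 0.1063]]
0.05 [0.5102 0.5566]
0.07 [0.5105 0.5565]
0.09 [0.5112 0.5557]
```

View pics/w15.png

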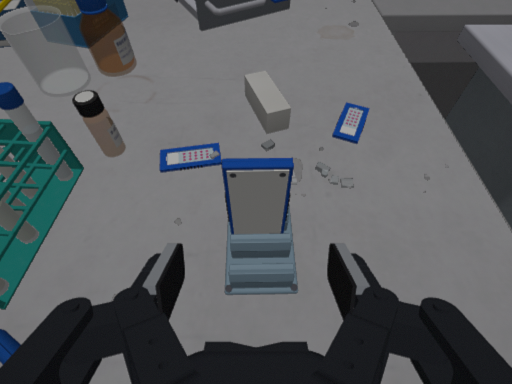

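The cassette's back faces me at px (258,197), standing vertical. Going in.

```bash
python3 -m inch '[[0,0.05,2.9,0.2,0,-0.3,7.5],[0,0.05,2.9,0.2,0,-0.3,7.5],[0,0,2.8,0.2,0,0,7.5],[0,0,0,0,0,0,7.5],[0,0,0,0,0,0,7.5]]'
python3 - <<'E'
from h import *
np.set_printoptions(precision=4,suppress=True)
print(cur()[1]); a=plan(P2+[.001,0,0],R2,hand=7.5,n=1)
p=shot('wrist','w16.png')
E
```

```text
clock: 20.2
tcp_pos: [0.5344, 0.2517, 0.0495]
orientation: [-0.328, -0.626, 0.627, -0.327]
wrist_force: [0.6, 0.7, 0.3]
finger_gap: 0.0748
[[-0.0011 -1.     -0.0021]
 [-0.571   0.0023 -0.821 ]
 [ 0.821   0.0003 -0.571 ]]
n 1 dist 0.0014 ang 0.2
[[-0.11,0.09,0.02,0.1,-0.2,-0.1,7.5]]
```

View pics/w16.png

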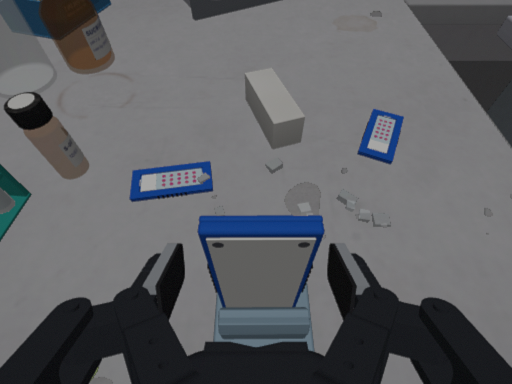

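```bash
python3 -m inch '[[0,0.12,0,0,0,0,6.5],[0,0,0,0,0,0,5.2],[0,0,0,0,0,0,4.4],[0,0,0,0,0,0,4],[0,0,0,0,0,0,4]]' 30
python3 -m inch '[[0,0,0,0,0,0,4],[0,0,0,0,0,0,4]]' 30
python3 - <<'E'
from h import *
np.set_printoptions(precision=4,suppress=True)
p,Q,s=cur();print(s['wrist_force'])
S=mk(np.stack([[1,0,0],[0,0,1.],[0,-1,0]],1),[p[0],.2684,.056]); rel=np.linalg.inv(mk(Q,p))@S; np.save('rel2.npy',rel);print(rel)
# final plate pose: glass (Z) down, bottom end d' = -Y -> +ny => Y=-ny
N=np.array([.590,-.240,.052]);Yp=-ny;Zp=-Z;F=mk(np.stack([np.cross(Yp,Zp),Yp,Zp],1),N+[0,0,.0045])
T=F@np.linalg.inv(rel);np.save('T_f.npy',T);print(T)
a=plan(p+[0,0,.05],Q,hand=4)
a=plan(np.array([.50,.20,.22]),frame(x=[0,-1,0],z=[0,0,-1]),hand=4,start=a)
a=plan(T[:3,3]+[0,0,.08],T[:3,:3],hand=4,start=a)
E
```

```text
clock: 20.75
tcp_pos: [0.5327, 0.2534, 0.048]
orientation: [0.328, 0.627, -0.625, 0.328]
wrist_force: [0.7, 2.7, 5.5]
finger_gap: 0.0455
clock: 20.95
tcp_pos: [0.5327, 0.2534, 0.048]
orientation: [0.328, 0.627, -0.626, 0.328]
wrist_force: [1.4, 3.9, 5.4]
finger_gap: 0.0455
[1.3871 3.9239 5.4426]
[[ 0.0025  0.8217  0.5699 -0.002 ]
 [-1.      0.0014  0.0023 -0.    ]
 [ 0.0011 -0.5699  0.8217 -0.0169]
 [ 0.      0.      0.      1.    ]]
[[-0.7196 -0.4815  0.5004  0.597 ]
 [-0.3968  0.8765  0.2727 -0.2362]
 [-0.5699 -0.0023 -0.8217  0.0415]
 [ 0.      0.      0.      1.    ]]
n 2 dist 0.05 ang 0.0
[[2.05,0.0,-1.42,0.0,0.0,0.0,4],[2.05,0.0,-1.42,0.0,0.0,0.0,4]]
n 7 dist 0.1371 ang 55.3
[[1.87,0.47,-0.37,0.0,-7.9,0.0,4],[1.8,0.47,-0.62,0.0,-7.9,0.0,4],[1.7,0.47,-0.86,0.0,-7.9,0.0,4],[1.56,0.47,-1.09,0.0,-7.9,0.0,4],[1.4,0.47,-1.29,0.0,-7.9,0.0,4]]
[[1.21,0.47,-1.47,0.0,-7.9,0.0,4],[0.99,0.47,-1.62,0.0,-7.9,0.0,4]]
n 11 dist 0.4576 ang 69.5
[[3.97,-0.88,0.9,1.7,-2.8,5.4,4],[3.91,-1.23,0.73,1.7,-2.8,5.4,4],[3.81,-1.57,0.58,1.7,-2.8,5.4,4],[3.67,-1.91,0.45,1.7,-2.8,5.4,4],[3.49,-2.23,0.33,1.7,-2.8,5.4,4]]
[[3.28,-2.54,0.23,1.7,-2.8,5.4,4],[3.04,-2.83,0.16,1.7,-2.8,5.4,4],[2.77,-3.1,0.1,1.7,-2.8,5.4,4],[2.47,-3.35,0.07,1.7,-2.8,5.4,4],[2.15,-3.56,0.05,1.7,-2.8,5.4,4]]
[[1.8,-3.75,0.06,1.7,-2.8,5.4,4]]
```

Gripped (45.5 mm). I'll lift and carry it to the nest.

```bash
python3 -m inch '[[1,0,-0.7,0,0,0,4],[1.5,0,-1,0,0,0,4],[1.6,0,-1.1,0,0,0,4],[1.9,0.5,-0.4,0,-7.9,0,4],[1.8,0.5,-0.6,0,-7.9,0,4]]' 40
python3 -m inch '[[1.7,0.5,-0.9,0,-7.9,0,4],[1.6,0.5,-1.1,0,-7.9,0,4],[1.4,0.5,-1.3,0,-7.9,0,4],[1.2,0.4,-1.5,0,-7.9,0,4],[1,0.4,-1.6,0,-7.9,0,4]]'
python3 - <<'E'
from h import *
np.set_printoptions(precision=4,suppress=True)
print(cur()[2]['joint_pos'])
T=np.load('T_f.npy'); p=shot('scene','s17.png')
a=plan(T[:3,3]+[0,0,.08],T[:3,:3],hand=4,n=12)
E
```

```text
clock: 21.45
tcp_pos: [0.5219, 0.2375, 0.1294]
orientation: [0.241, 0.668, -0.663, 0.236]
wrist_force: [0.9, 0.9, 1.0]
finger_gap: 0.045
clock: 21.95
tcp_pos: [0.4992, 0.1986, 0.2236]
orientation: [-0.002, 0.708, -0.706, -0.002]
wrist_force: [0.6, -0.1, -1.7]
finger_gap: 0.0454
[ 0.2262  0.2401 -0.0713  1.2573  0.0054 -1.3466]
n 12 dist 0.4546 ang 69.1
[[3.6,-0.81,0.85,1.6,-2.6,4.9,4],[3.55,-1.1,0.72,1.6,-2.6,4.9,4],[3.48,-1.38,0.59,1.6,-2.6,4.9,4],[3.37,-1.66,0.48,1.6,-2.6,4.9,4],[3.23,-1.93,0.38,1.6,-2.6,4.9,4]]
[[3.07,-2.2,0.3,1.6,-2.6,4.9,4],[2.88,-2.44,0.23,1.6,-2.6,4.9,4],[2.67,-2.68,0.17,1.6,-2.6,4.9,4],[2.44,-2.89,0.13,1.6,-2.6,4.9,4],[2.19,-3.09,0.11,1.6,-2.6,4.9,4]]
[[1.92,-3.26,0.11,1.6,-2.6,4.9,4],[1.64,-3.41,0.12,1.6,-2.6,4.9,4]]
```

View pics/s17.png

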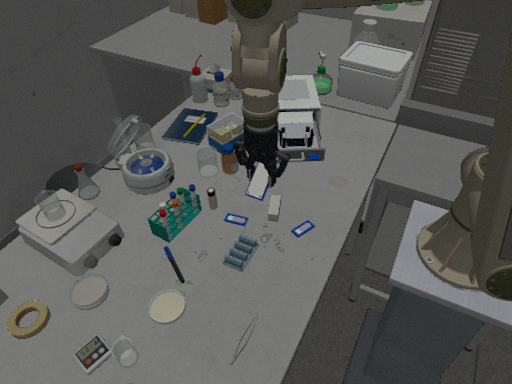

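```bash
python3 -m inch '[[3.6,-0.8,0.8,1.6,-2.6,4.9,4],[3.5,-1.1,0.7,1.6,-2.6,4.9,4],[3.5,-1.4,0.6,1.6,-2.6,4.9,4],[3.4,-1.7,0.5,1.6,-2.6,4.9,4],[3.2,-1.9,0.4,1.6,-2.6,4.9,4]]'
python3 -m inch '[[3.1,-2.2,0.3,1.6,-2.6,4.9,4],[2.9,-2.4,0.2,1.6,-2.6,4.9,4],[2.7,-2.7,0.2,1.6,-2.6,4.9,4],[2.4,-2.9,0.1,1.6,-2.6,4.9,4],[2.2,-3.1,0.1,1.6,-2.6,4.9,4]]'
python3 - <<'E'
from h import *
np.set_printoptions(precision=4,suppress=True)
print(cur()[2]['joint_pos'])
T=np.load('T_f.npy')
a=plan(T[:3,3]+[0,0,.07],T[:3,:3],hand=4)
E
```

```text
clock: 22.5
tcp_pos: [0.5404, 0.0178, 0.1785]
orientation: [0.128, -0.534, 0.835, 0.031]
wrist_force: [1.1, -1.0, 0.1]
finger_gap: 0.0452
clock: 23.0
tcp_pos: [0.5814, -0.1625, 0.1357]
orientation: [0.247, -0.328, 0.91, 0.06]
wrist_force: [0.5, 0.0, -0.2]
finger_gap: 0.0452
[-0.644   0.2444 -0.3991  0.739   0.4818 -1.2894]
n 2 dist 0.0791 ang 11.7
[[2.17,-3.29,0.38,1.4,-2.6,5.0,4],[1.89,-3.46,0.37,1.4,-2.6,5.0,4]]
```

```bash
python3 -m inch '[[2.2,-3.3,0.4,1.4,-2.6,5,4],[1.9,-3.5,0.4,1.4,-2.6,5,4],[0,0,0,0,0,0,4],[0,0,0,0,0,0,4]]'
python3 - <<'E'
from h import *
np.set_printoptions(precision=4,suppress=True)
T=np.load('T_f.npy'); p=shot('wrist','w18.png');np.savez('w18.npz',depth=p['depth'],mtx=p['mtx'],TW=p['TW'],pixels=p['pixels']);shot('scene','s18.png');shot('side','d18.png')
P,Q,s=cur();W=mk(Q,P)@np.load('rel2.npy');print(W,P)
a=plan(T[:3,3]+[0,0,.03],T[:3,:3],hand=4)
# top face of plate from wrist cloud
C=cloud(p,np.ones((384,512),bool));N0=np.array([.59,-.24,0]);L=np.stack([(C-N0)@nx,(C-N0)@ny,C[:,2]],1)
t=L[(abs(L[:,0])<.03)&(abs(L[:,1])<.06)&(abs(L[:,2]-W[2,3]-.0045)<.008)];print(len(t));
A=np.c_[t[:,:2],np.ones(len(t))];print(np.linalg.lstsq(A,t[:,2],rcond=None)[0],np.percentile(t,[.5,99.5],axis=0),cv2.minAreaRect(t[:,:2].astype(np.float32)*1000))
# nest walls as seen now
m=(L[:,2]>.059)&(L[:,2]<.069)&(abs(L[:,0])<.045)&(abs(L[:,1])<.075);t=L[m];print(len(t),np.percentile(t,[1,99],axis=0))
E
```

```text
clock: 23.4
tcp_pos: [0.597, -0.2355, 0.1099]
orientation: [0.289, -0.239, 0.924, 0.074]
wrist_force: [0.2, -0.1, -0.7]
finger_gap: 0.0452
[[ 0.4869 -0.8735  0.0009  0.5911]
 [-0.8735 -0.4869 -0.0005 -0.2377]
 [ 0.0009 -0.0005 -1.      0.1262]
 [ 0.      0.      0.      1.    ]] [ 0.5981 -0.2339  0.1111]
n 1 dist 0.0398 ang 0.4
[[2.43,-0.14,3.15,0.2,0.0,0.4,4]]
10666
[-0.0018  0.0251  0.1292] [[-0.0282 -0.0503  0.1229]
 [ 0.0285  0.0453  0.1382]] ((1.141519546508789, -0.9981651306152344), (101.3107681274414, 59.89936065673828), 87.3147201538086)
1935 [[-0.034  -0.0624  0.0591]
 [ 0.0344  0.0384  0.0669]]
```

View pics/w18.png

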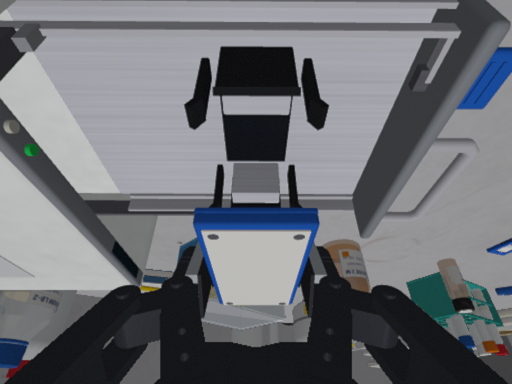

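View pics/s18.png

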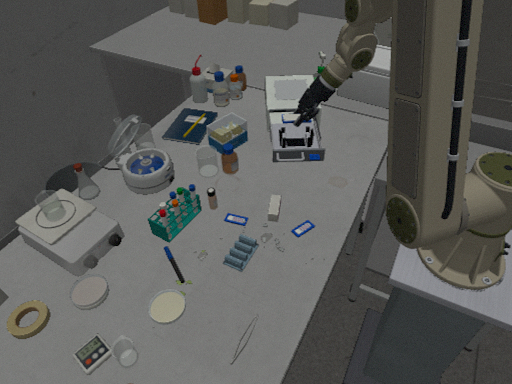

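Run:
```python
from h import *
np.set_printoptions(precision=4,suppress=True)
p=dict(np.load('w18.npz'))
# white back interior pixel polygon
m=np.zeros((384,512),np.uint8);cv2.fillPoly(m,[np.array([[212,238],[303,238],[283,300],[226,300]])],1)
t=cloud(p,m>0);N0=np.array([.59,-.24,0]);t=np.stack([(t-N0)@nx,(t-N0)@ny,t[:,2]],1)
A=np.c_[t[:,:2],np.ones(len(t))];f,res,_,_=np.linalg.lstsq(A,t[:,2],rcond=None);print(f,np.sqrt(res/len(t)),t.min(0),t.max(0))
# plate edge corners at top z .131: top edge px corners (195,213)&(318,211) (blue frame outer far end)
for c,r in [(195,212),(318,211)]:
    q=ray_z(p,c,r,.1305)-N0;print(q@nx,q@ny)
# nest wall corners from this view
for c,r in [(215,92),(299,92)]:
    q=ray_z(p,c,r,.052)-N0;print('supp',q@nx,q@ny)
P,Q,s=cur();W=mk(Q,P)@np.load('rel2.npy');print((W[:3,3]-N0)@nx,(W[:3,3]-N0)@ny,W[2,3],np.degrees(np.arctan2(-W[1,1],-W[0,1])))
T=np.load('T_f.npy');a=plan(T[:3,3]+[0,0,.03],T[:3,:3],hand=4)
```

```text
[-0.001  -0.0008  0.1289] [0.0002] [-0.0176 -0.0429  0.1281] [0.0174 0.0391 0.1297]
0.019506934044613677 -0.06189443962550999
-0.01913679675967803 -0.06278571900652857
supp 0.020938045755293396 -0.05100157853815159
supp -0.02147898207972901 -0.051296029730293936
-0.001466406467912339 0.002012844604813108 0.12619215415020416 29.137352907648495
n 1 dist 0.0398 ang 0.4
[[2.43,-0.14,3.15,0.2,0.0,0.4,4]]
```

```bash
python3 -m inch '[[1.2,-0.1,1.6,0.2,0,0.4,4],[1.2,0,1.6,0,0,0,4],[0,0,0,0,0,0,4],[0,0,0,0,0,0,4]]'
python3 - <<'E'
from h import *
np.set_printoptions(precision=4,suppress=True)
T=np.load('T_f.npy'); p=shot('wrist','w19.png');np.savez('w19.npz',depth=p['depth'],mtx=p['mtx'],TW=p['TW'],pixels=p['pixels'])
P,Q,s=cur();W=mk(Q,P)@np.load('rel2.npy');N0=np.array([.59,-.24,0])
print((W[:3,3]-N0)@nx,(W[:3,3]-N0)@ny,W[2,3],np.degrees(np.arctan2(-W[1,1],-W[0,1])),W[2])
a=plan(T[:3,3]+[0,0,.0],T[:3,:3],hand=4,n=4)
L=cloud(p,np.ones((384,512),bool));L=np.stack([(L-N0)@nx,(L-N0)@ny,L[:,2]],1)
for s_ in (1,-1):
    u=L[(L[:,2]>.058)&(L[:,2]<.0685)&(abs(L[:,0]-s_*.029)<.008)&(abs(L[:,1]+.045)<.02)];print('sidewall',s_,len(u),np.percentile(u,[2,98],axis=0) if len(u) else '')
u=L[(L[:,2]>.0625)&(L[:,2]<.0685)&(abs(L[:,0])<.02)&(abs(L[:,1]+.058)<.01)];print('endwall',len(u),np.percentile(u,[2,98],axis=0) if len(u) else '')
cv2.imwrite('pics/w19b.png',cv2.resize(p['pixels'][60:340,130:390,::-1],None,fx=2.1,fy=2.1,interpolation=cv2.INTER_CUBIC))
E
```

```text
clock: 23.95
tcp_pos: [0.5976, -0.2354, 0.071]
orientation: [0.29, -0.237, 0.924, 0.074]
wrist_force: [0.9, -0.9, -0.8]
finger_gap: 0.0451
0.0004050079799412613 0.000931472584868793 0.08675366697530197 28.693449637696126 [ 0.0008 -0.0015 -1.      0.0868]
n 4 dist 0.0303 ang 0.1
[[0.45,0.01,0.61,-0.0,0.0,0.0,4],[0.45,0.01,0.61,-0.0,0.0,0.0,4],[0.45,0.01,0.61,-0.0,0.0,0.0,4],[0.45,0.01,0.61,-0.0,0.0,0.0,4]]
sidewall 1 677 [[ 0.0266 -0.0532  0.0584]
 [ 0.0346 -0.0388  0.0663]]
sidewall -1 684 [[-0.0342 -0.0531  0.0584]
 [-0.0263 -0.0389  0.0662]]
endwall 1279 [[-0.019  -0.0624  0.0628]
 [ 0.0192 -0.0584  0.0665]]
```

View pics/w19b.png

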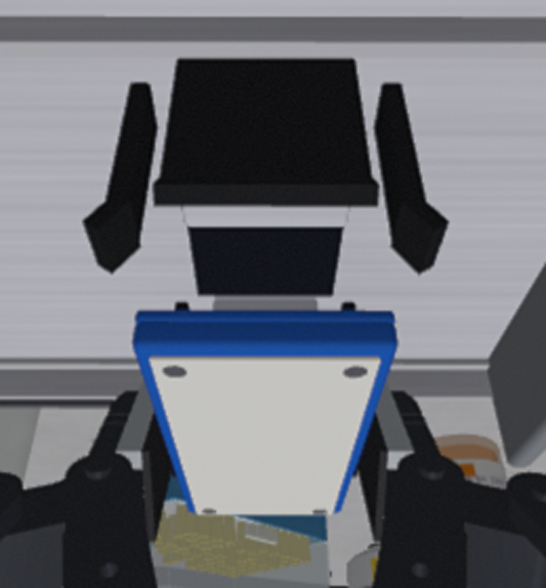

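Plate and nest are aligned within about 1 mm. Lowering.

```bash
python3 -m inch '[[0.45,0,0.6,0,0,0,4],[0.45,0,0.6,0,0,0,4],[0.45,0,0.6,0,0,0,4],[0.3,0,0.3,0,0,0,4],[0,0,0,0,0,0,4]]'
python3 - <<'E'
from h import *
np.set_printoptions(precision=4,suppress=True)
T=np.load('T_f.npy')
P,Q,s=cur();W=mk(Q,P)@np.load('rel2.npy');N0=np.array([.59,-.24,0])
print((W[:3,3]-N0)@nx,(W[:3,3]-N0)@ny,W[2,3],s['wrist_force'])
a=plan(T[:3,3]+[0,0,.0],T[:3,:3],hand=4,n=2)
E
```

```text
clock: 24.5
tcp_pos: [0.5953, -0.237, 0.0425]
orientation: [0.289, -0.236, 0.925, 0.074]
wrist_force: [0.6, -0.0, -0.3]
finger_gap: 0.0452
-6.252311448474713e-05 -0.0018821168635285155 0.05758868286456159 [ 0.6297 -0.0097 -0.3355]
n 2 dist 0.0022 ang 0.2
[[-0.05,-0.0,0.1,0.0,0.0,-0.1,4],[-0.05,-0.0,0.1,0.0,0.0,-0.1,4]]
```

```bash
python3 -m inch '[[-0.03,0,0.1,0,0,0,4],[0,0,0.1,0,0,0,4],[0.04,0,0.06,0,0,0,4],[0,0,0,0,0,0,4]]'
python3 - <<'E'
from h import *
np.set_printoptions(precision=4,suppress=True)
P,Q,s=cur();W=mk(Q,P)@np.load('rel2.npy');N0=np.array([.59,-.24,0])
print((W[:3,3]-N0)@nx,(W[:3,3]-N0)@ny,W[2,3],s['wrist_force'])
p=shot('wrist','w20.png')
E
```

```text
clock: 24.9
tcp_pos: [0.5975, -0.2369, 0.0419]
orientation: [0.29, -0.237, 0.924, 0.073]
wrist_force: [-0.3, 1.0, -0.2]
finger_gap: 0.0453
0.0008866342298107153 0.00010170300475919029 0.056930318855298735 [-0.3407  1.0288 -0.1864]
```

View pics/w20.png

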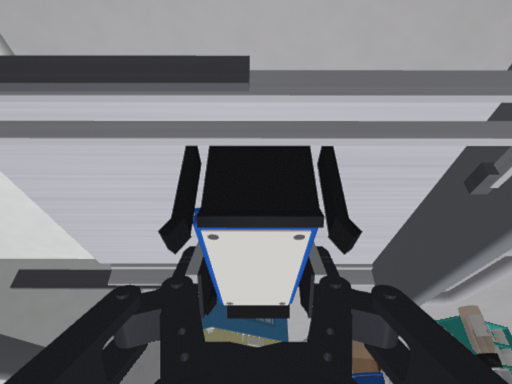

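```bash
python3 -m inch '[[0.06,0,0.08,0,0,0,4],[0.06,0,0.08,0,0,0,4],[0,0,0,0,0,0,4]]'
python3 - <<'E'
from h import *
np.set_printoptions(precision=4,suppress=True)
P,Q,s=cur();W=mk(Q,P)@np.load('rel2.npy');N0=np.array([.59,-.24,0])
print((W[:3,3]-N0)@nx,(W[:3,3]-N0)@ny,W[2,3],s['wrist_force'])
E
```

```text
clock: 25.25
tcp_pos: [0.5977, -0.237, 0.0418]
orientation: [0.291, -0.237, 0.924, 0.073]
wrist_force: [-8.4, 0.7, 14.1]
finger_gap: 0.0454
0.0010031699504435604 0.00014265710399918337 0.056830529405295704 [-8.3805  0.7274 14.0636]
```

Seated: contact at the expected height. Releasing.

```bash
python3 -m inch '[[-0.05,0,-0.07,0,0,0,4.5],[0,0,0,0,0,0,4.8],[0,0,0,0,0,0,5.2],[0,0,0,0,0,0,6],[0,0,0,0,0,0,6.5]]' 20
python3 -m inch '[[-0.8,0,-1.2,0,0,0,6.5],[-1.2,0,-2,0,0,0,6.5],[-1,0,-3,0,0,0,6.5],[0,0,-3,0,0,0,6.5]]' 20
python3 - <<'E'
from h import *
np.set_printoptions(precision=4,suppress=True)
p=shot('wrist','w21.png');N0=np.array([.59,-.24,0])
L=cloud(p,np.ones((384,512),bool));L=np.stack([(L-N0)@nx,(L-N0)@ny,L[:,2]],1)
t=L[(abs(L[:,0])<.017)&(abs(L[:,1])<.04)&(L[:,2]>.045)&(L[:,2]<.075)];A=np.c_[t[:,:2],np.ones(len(t))];print(len(t),np.linalg.lstsq(A,t[:,2],rcond=None)[0],t[:,2].std())
print(cur()[0],cur()[1])
E
```

```text
clock: 25.75
tcp_pos: [0.5971, -0.2367, 0.0401]
orientation: [0.29, -0.237, 0.924, 0.073]
wrist_force: [0.3, 0.5, -0.7]
finger_gap: 0.0652
clock: 26.15
tcp_pos: [0.5731, -0.2496, 0.1343]
orientation: [0.29, -0.238, 0.924, 0.073]
wrist_force: [0.5, 0.1, -0.4]
finger_gap: 0.0649
3246 [0.0005 0.0013 0.0609] 0.00043384382953588405
[ 0.5729 -0.2523  0.1384] [[-0.7176 -0.4799  0.5047]
 [-0.3975  0.8773  0.269 ]
 [-0.5718 -0.0076 -0.8203]]
```

View pics/w21.png

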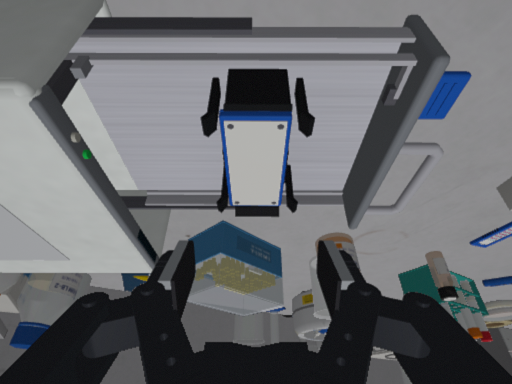

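The cassette lies flat in the nest, white back up. The plane fit gives 0.061 m height and is level. Next is the release paddle, with closed fingers and the tool leaned back.

```bash
cat >> h.py <<'E'
NE=np.array([.590,-.240,0]);t3=np.radians(30)
z3=np.sin(t3)*nx-np.cos(t3)*Z;R3=frame(x=-ny,z=z3)
PD=NE-.116*nx-.052*ny
E
python3 - <<'E'
from h import *
np.set_printoptions(precision=4,suppress=True)
p,Q,s=cur();print(PD)
a=plan(p+[-.02,.02,.05],Q,hand=3)
a=plan(PD+[0,0,.11],R3,hand=0,start=a)
E
```

```text
[ 0.4887 -0.1632  0.    ]
n 2 dist 0.0574 ang 0.0
[[-1.11,1.34,-2.29,0.0,0.0,0.0,3],[-1.11,1.34,-2.29,0.0,0.0,0.0,3]]
n 6 dist 0.1227 ang 45.4
[[1.06,1.53,0.84,4.8,5.7,-1.5,0],[0.93,1.63,0.81,4.8,5.7,-1.5,0],[0.81,1.72,0.76,4.8,5.7,-1.5,0],[0.7,1.8,0.68,4.8,5.7,-1.5,0],[0.58,1.87,0.59,4.8,5.7,-1.5,0]]
[[0.48,1.93,0.49,4.8,5.7,-1.5,0]]
```

```bash
python3 -m inch '[[-1.1,1.3,-2.3,0,0,0,6.5],[-1.1,1.4,-2.3,0,0,0,5],[1.1,1.5,0.8,4.8,5.7,-1.5,0],[0.9,1.6,0.8,4.8,5.7,-1.5,0],[0.8,1.7,0.8,4.8,5.7,-1.5,0]]'
python3 -m inch '[[0.7,1.8,0.7,4.8,5.7,-1.5,0],[0.6,1.9,0.6,4.8,5.7,-1.5,0],[0.5,1.9,0.5,4.8,5.7,-1.5,0],[0,0,0,0,0,0,0],[0,0,0,0,0,0,0]]'
python3 - <<'E'
from h import *
np.set_printoptions(precision=4,suppress=True)
p=shot('wrist','w22.png');print(cur()[2]['joint_pos'],cur()[2]['finger_gap'])
for l_ in ['release_top','handle']:
    for o in tip_of(p,l_)[:2]:
        c,r=o['location'];q=ray_z(p,c,r,.046);print(l_,round(o['confidence'],2),c,r,q,(q-NE)@nx,(q-NE)@ny)
a=plan(PD+[0,0,.06],R3,hand=0)
E
```

```text
clock: 26.7
tcp_pos: [0.5205, -0.1971, 0.1454]
orientation: [0.179, -0.242, 0.949, -0.093]
wrist_force: [0.2, 1.0, -1.1]
finger_gap: 0.007
clock: 27.2
tcp_pos: [0.4882, -0.1602, 0.1044]
orientation: [0.062, -0.241, 0.936, -0.249]
wrist_force: [0.3, 0.0, -0.0]
finger_gap: 0.0001
[-0.265   0.0647 -0.7325  0.3968 -0.3676 -0.837 ] 3.6644960876101196e-05
release_top 0.6 290.7 209.2 [ 0.489  -0.1653  0.046 ] -0.11407249189739978 -0.05271595957580564
n 2 dist 0.0461 ang 0.2
[[0.01,1.15,2.0,0.1,-0.1,-0.1,0],[0.02,1.15,2.0,0.1,-0.1,-0.1,0]]
```

View pics/w22.png

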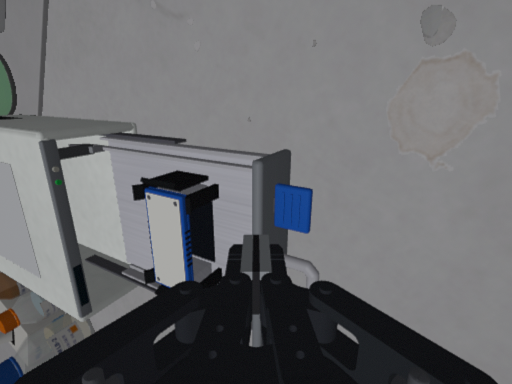

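```bash
python3 -m inch '[[0,1.1,2,0,0,0,0],[0,1.1,2,0,0,0,0],[0,0,0,0,0,0,0]]'
python3 - <<'E'
from h import *
np.set_printoptions(precision=4,suppress=True)
p=shot('wrist','w23.png');P,Q,s=cur();print((P-NE)@nx,(P-NE)@ny,P[2],s['wrist_force'])
a=plan(PD+[0,0,.05],R3,hand=0)
E
```

```text
clock: 27.65
tcp_pos: [0.4863, -0.1637, 0.0574]
orientation: [0.06, -0.238, 0.937, -0.249]
wrist_force: [-1.3, -0.8, 0.1]
finger_gap: -0.0002
-0.11618886095270269 -0.05361271674757074 0.058741586572289686 [ 0.3306 -0.2426 -0.2946]
n 1 dist 0.0089 ang 0.5
[[-0.17,0.42,0.77,0.3,-0.3,-0.1,0]]
```

View pics/w23.png

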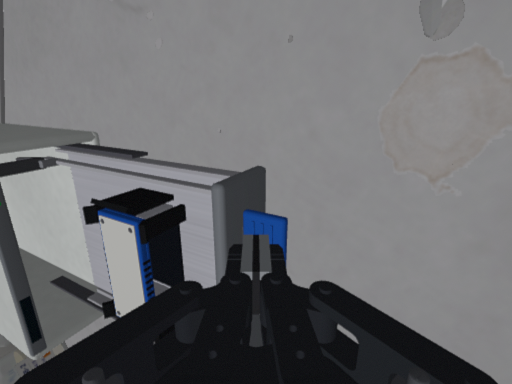

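```bash
python3 -m inch '[[0,0.2,0.35,0,0,0,0],[0,0.15,0.26,0,0,0,0],[0,0.1,0.17,0,0,0,0],[0,0,0,0,0,0,0]]'; python3 -m inch '[[0,0.1,0.17,0,0,0,0],[0,0.1,0.17,0,0,0,0],[0,0,0,0,0,0,0]]'
```

```text
clock: 28.1
tcp_pos: [0.4885, -0.1626, 0.0507]
orientation: [0.062, -0.239, 0.936, -0.25]
wrist_force: [0.9, -0.2, -0.2]
finger_gap: -0.0002
clock: 28.4
tcp_pos: [0.4888, -0.1626, 0.0469]
orientation: [0.063, -0.239, 0.936, -0.25]
wrist_force: [-0.5, -0.5, 3.3]
finger_gap: 0.0003
```

```bash
python3 -m inch '[[0,0.1,0.17,0,0,0,0],[0,0.1,0.17,0,0,0,0],[0,0,0,0,0,0,0]]'; python3 -m inch '[[0,0.05,0.09,0,0,0,0],[0,0.05,0.09,0,0,0,0],[0,0,0,0,0,0,0]]'
```

```text
clock: 28.7
tcp_pos: [0.4887, -0.1626, 0.0428]
orientation: [0.062, -0.239, 0.936, -0.25]
wrist_force: [-0.6, 0.8, 4.6]
finger_gap: 0.0001
clock: 29.0
tcp_pos: [0.4891, -0.1632, 0.0416]
orientation: [0.063, -0.239, 0.936, -0.251]
wrist_force: [-1.0, 0.6, 9.3]
finger_gap: 0.0004
```

The paddle is bottomed (9.3 N). Pushing along +nx.

```bash
python3 -m inch '[[0,-0.43,0.25,0,0,0,0],[0,-0.43,0.25,0,0,0,0],[0,-0.43,0.25,0,0,0,0],[0,-0.43,0.25,0,0,0,0],[0,-0.43,0.25,0,0,0,0]]'
python3 - <<'E'
from h import *
P,Q,s=cur();print((P-NE)@nx,(P-NE)@ny,P[2],s['wrist_force']@np.stack([nx,ny,Z],1))
shot('wrist','w24.png')
E
```

```text
clock: 29.5
tcp_pos: [0.5011, -0.1851, 0.0416]
orientation: [0.063, -0.239, 0.936, -0.251]
wrist_force: [-1.4, 1.5, 10.1]
finger_gap: 0.0002
-0.09087373873730759 -0.05162328483843917 0.04158455769133969 [-1.99413603 -0.46369684 10.1331539 ]
```

View pics/w24.png

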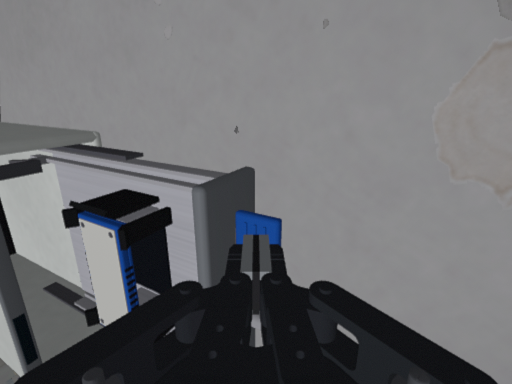

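```bash
python3 -m inch '[[0,-1.3,0.75,0,0,0,0],[0,-1.3,0.75,0,0,0,0],[0,-1.3,0.75,0,0,0,0],[0,-1.3,0.75,0,0,0,0],[0,-1.3,0.75,0,0,0,0]]'
python3 - <<'E'
from h import *
P,Q,s=cur();print((P-NE)@nx,(P-NE)@ny,P[2],s['wrist_force']@np.stack([nx,ny,Z],1),s['joint_pos'])
shot('wrist','w25.png')
E
```

```text
clock: 30.05
tcp_pos: [0.5373, -0.2513, 0.0416]
orientation: [0.063, -0.239, 0.936, -0.251]
wrist_force: [-1.3, 2.0, 11.0]
finger_gap: 0.0001
-0.015412654994789098 -0.051595242037350324 0.041610427091631805 [-2.34399322 -0.17847846 10.97227544] [-0.41785259  0.26556895 -0.69617466  0.18058692 -0.31003217 -0.9858366 ]
```

View pics/w25.png

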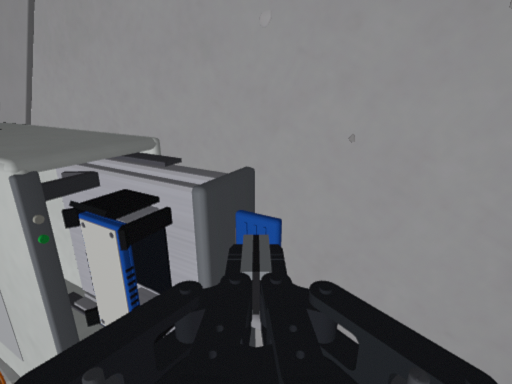

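```bash
python3 -m inch '[[0,-1.3,0.75,0,0,0,0],[0,-1.3,0.75,0,0,0,0],[0,-1.3,0.75,0,0,0,0],[0,-1.3,0.75,0,0,0,0],[0,-1.3,0.75,0,0,0,0]]'
python3 - <<'E'
from h import *
P,Q,s=cur();print((P-NE)@nx,(P-NE)@ny,P[2],s['wrist_force']@np.stack([nx,ny,Z],1),s['joint_pos'])
shot('wrist','w26.png')
E
```

```text
clock: 30.6
tcp_pos: [0.5735, -0.3171, 0.0416]
orientation: [0.063, -0.239, 0.936, -0.251]
wrist_force: [-0.5, 2.3, 9.5]
finger_gap: -0.0001
0.059720177727043605 -0.05146720310660696 0.04159599663787204 [-2.22485726  0.64092379  9.51290644] [-0.50355355  0.34661885 -0.57590862  0.19612604 -0.27315286 -1.06695144]
```

View pics/w26.png

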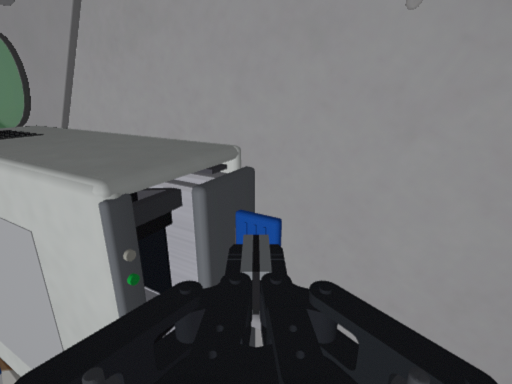

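```bash
python3 -m inch '[[0,-0.43,0.25,0,0,0,0],[0,-0.43,0.25,0,0,0,0],[0,-0.43,0.25,0,0,0,0],[0,-0.26,0.15,0,0,0,0]]'
python3 - <<'E'
from h import *
P,Q,s=cur();print((P-NE)@nx,(P-NE)@ny,P[2],s['wrist_force']@np.stack([nx,ny,Z],1),s['joint_pos'])
shot('wrist','w27.png')
E
```

```text
clock: 31.05
tcp_pos: [0.5815, -0.3311, 0.0413]
orientation: [0.063, -0.24, 0.936, -0.25]
wrist_force: [-5.5, 9.6, 17.8]
finger_gap: -0.0001
0.07582495274368614 -0.051195512991495634 0.04133335376620405 [-11.07299998  -0.18795994  17.75974968] [-0.51999172  0.36556312 -0.54562777  0.20492455 -0.26421166 -1.08308726]
```

View pics/w27.png

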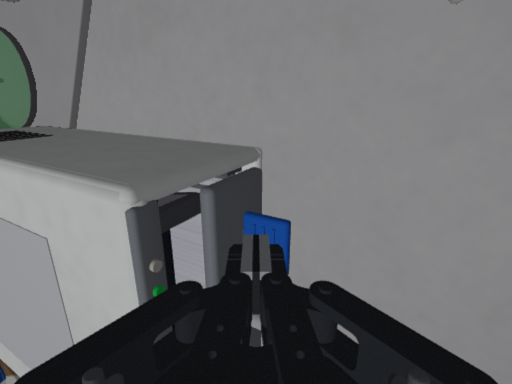

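Run:
```python
from h import *
np.set_printoptions(precision=4,suppress=True)
p=shot('wrist');N0=NE
L=cloud(p,np.ones((384,512),bool));L=np.stack([(L-N0)@nx,(L-N0)@ny,L[:,2]],1)
t=L[(L[:,2]>.058)&(L[:,2]<.066)&(abs(L[:,1]-0)<.09)&(L[:,0]>.03)&(L[:,0]<.2)];h,e=np.histogram(t[:,0],bins=np.arange(.05,.13,.002));print(list(zip((e[:-1]*1000).round().astype(int).tolist(),h.tolist())))
t=L[(L[:,2]>.099)&(L[:,2]<.109)&(L[:,0]>.03)&(L[:,0]<.2)&(abs(L[:,1])<.12)];h,e=np.histogram(t[:,0],bins=np.arange(.05,.13,.002));print(list(zip((e[:-1]*1000).round().astype(int).tolist(),h.tolist())))
# column view plate face
t=L[(L[:,2]>.02)&(L[:,2]<.06)&(L[:,1]>-.03)&(L[:,1]<.08)&(L[:,0]>.03)&(L[:,0]<.12)];h,e=np.histogram(t[:,0],bins=np.arange(.03,.12,.002));print(list(zip((e[:-1]*1000).round().astype(int).tolist(),h.tolist())))
s=shot('scene','s28.png')
cv2.imwrite('pics/s28c.png',cv2.resize(s['pixels'][60:180,230:350,::-1],None,fx=5,fy=5,interpolation=cv2.INTER_CUBIC))
```

```text
[(50, 26), (52, 32), (54, 38), (56, 47), (58, 42), (60, 39), (62, 46), (64, 39), (66, 42), (68, 34), (70, 37), (72, 31), (74, 32), (76, 36), (78, 32), (80, 16), (82, 1), (84, 0), (86, 139), (88, 630), (90, 363), (92, 320), (94, 191), (96, 29), (98, 0), (100, 180), (102, 55), (104, 20), (106, 16), (108, 5), (110, 15), (112, 32), (114, 40), (116, 32), (118, 30), (120, 9), (122, 0), (124, 0), (126, 0)]
[(50, 101), (52, 92), (54, 73), (56, 60), (58, 10), (60, 2), (62, 0), (64, 1), (66, 99), (68, 594), (70, 358), (72, 283), (74, 219), (76, 194), (78, 172), (80, 124), (82, 5), (84, 0), (86, 1), (88, 41), (90, 1066), (92, 626), (94, 508), (96, 610), (98, 426), (100, 416), (102, 412), (104, 405), (106, 426), (108, 399), (110, 396), (112, 411), (114, 403), (116, 401), (118, 392), (120, 426), (122, 379), (124, 388), (126, 388)]
[(30, 0), (32, 0), (34, 0), (36, 0), (38, 0), (40, 0), (42, 0), (44, 0), (46, 0), (48, 0), (50, 0), (52, 0), (54, 0), (56, 0), (58, 0), (60, 0), (62, 0), (64, 0), (66, 17), (68, 44), (70, 46), (72, 11), (74, 0), (76, 0), (78, 0), (80, 0), (82, 0), (84, 0), (86, 78), (88, 64), (90, 0), (92, 0), (94, 0), (96, 0), (98, 0), (100, 0), (102, 0), (104, 0), (106, 0), (108, 0), (110, 0), (112, 0), (114, 0), (116, 0)]
```

View pics/s28c.png

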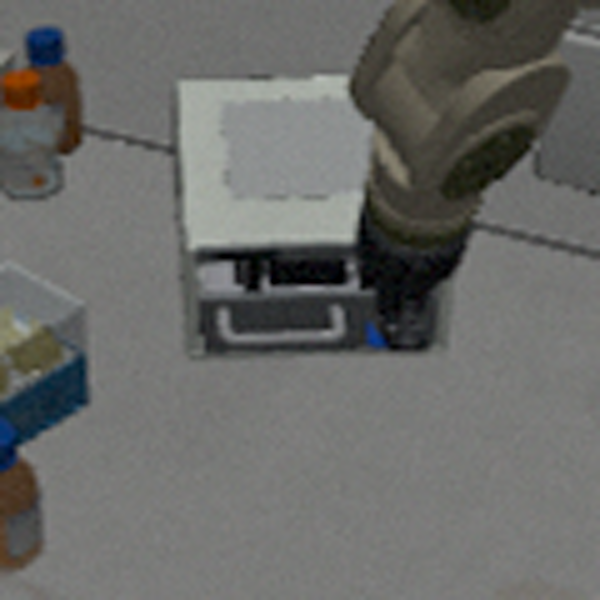

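Plate face is at 0.087 and the housing front at 0.090, which is the 3-4 mm gap expected at home. I'll ease the down-pressure and push on the plate to confirm the stop.

```bash
python3 -m inch '[[0,-0.15,-0.26,0,0,0,0],[0,-0.35,0.2,0,0,0,0],[0,-0.26,0.15,0,0,0,0],[0,0,0,0,0,0,0]]'
python3 - <<'E'
from h import *
P,Q,s=cur();print((P-NE)@nx,(P-NE)@ny,P[2],s['wrist_force']@np.stack([nx,ny,Z],1))
E
```

```text
clock: 31.6
tcp_pos: [0.5832, -0.3361, 0.042]
orientation: [0.062, -0.24, 0.936, -0.248]
wrist_force: [-4.1, 9.6, 10.6]
finger_gap: -0.0002
0.08100969676542007 -0.05208187204040671 0.04195410415717778 [-10.40509143   1.02077252  10.60624727]
```

```bash
python3 -m inch '[[0,-0.15,-0.26,0,0,0,0],[0,-0.17,0.1,0,0,0,0],[0,-0.17,0.1,0,0,0,0],[0,0,0,0,0,0,0]]'
python3 - <<'E'
from h import *
P,Q,s=cur();print((P-NE)@nx,(P-NE)@ny,P[2],s['wrist_force']@np.stack([nx,ny,Z],1))
E
```

```text
clock: 32.0
tcp_pos: [0.5833, -0.3364, 0.0439]
orientation: [0.061, -0.242, 0.937, -0.246]
wrist_force: [-13.4, 23.6, 20.6]
finger_gap: -0.0001
0.08133058204182857 -0.05221814266246746 0.04389874234949935 [-27.17374774  -0.40713939  20.64885154]
```

Firm stop: 27 N with no further travel. Retreating, upward first.

```bash
python3 -m inch '[[0,-0.1,-0.35,0,0,0,0],[0,-0.1,-0.5,0,0,0,0],[0,0,-2,0,0,0,0],[0,0,-4,0,0,0,0],[0,0,-4,0,0,0,0]]'
python3 -m inch '[[0,2,-3,0,0,0,0],[0,3,-3,0,0,0,0],[0,3,0,0,0,0,0],[0,3,0,0,0,0,0],[0,0,0,0,0,0,0]]'
python3 - <<'E'
from h import *
np.set_printoptions(precision=4,suppress=True)
print(cur()[0])
p=shot('wrist','w29.png');s=shot('scene','s29.png')
cv2.imwrite('pics/s29c.png',cv2.resize(s['pixels'][60:180,230:350,::-1],None,fx=5,fy=5,interpolation=cv2.INTER_CUBIC))
L=cloud(p,np.ones((384,512),bool));L=np.stack([(L-NE)@nx,(L-NE)@ny,L[:,2]],1)
for a,b in ((.058,.066),(.099,.109)):
    t=L[(L[:,2]>a)&(L[:,2]<b)&(abs(L[:,1])<.09)&(L[:,0]>.03)&(L[:,0]<.2)];h,e=np.histogram(t[:,0],bins=np.arange(.08,.1,.001));print(list(zip((e[:-1]*1000).round().astype(int).tolist(),h.tolist())))
for l_ in ['handle','release_top']:
    for o in tip_of(p,l_)[:1]:
        c,r=o['location'];q=ray_z(p,c,r,.05 if l_=='handle' else .046);print(l_,o['confidence'],c,r,q,(q-NE)@nx,(q-NE)@ny)
E
```

```text
clock: 32.5
tcp_pos: [0.5596, -0.2951, 0.1397]
orientation: [0.06, -0.239, 0.937, -0.249]
wrist_force: [1.5, 0.1, 0.2]
finger_gap: -0.0002
clock: 33.0
tcp_pos: [0.497, -0.1826, 0.1346]
orientation: [0.059, -0.241, 0.937, -0.247]
wrist_force: [-0.8, -0.0, -1.2]
finger_gap: -0.0
[ 0.497  -0.1826  0.1346]
[(80, 0), (81, 0), (82, 0), (83, 0), (84, 0), (85, 0), (86, 14), (87, 167), (88, 313), (89, 181), (90, 146), (91, 98), (92, 89), (93, 73), (94, 53), (95, 35), (96, 10), (97, 1), (98, 0), (99, 0)]
[(80, 0), (81, 0), (82, 0), (83, 0), (84, 0), (85, 0), (86, 0), (87, 1), (88, 10), (89, 77), (90, 310), (91, 417), (92, 195), (93, 107), (94, 104), (95, 119), (96, 172), (97, 136), (98, 134), (99, 81)]
handle 0.83 176.7 253.9 [ 0.6482 -0.2705  0.05  ] 0.05469354132024114 0.03642868483486493
release_top 0.77 161.4 174.3 [ 0.5776 -0.3276  0.046 ] 0.07086362140335706 -0.05291494595030174
```

View pics/w29.png

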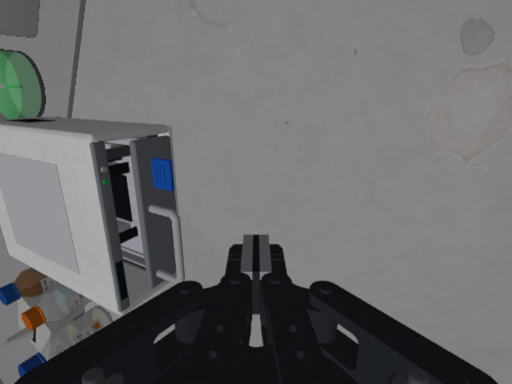

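View pics/s29c.png

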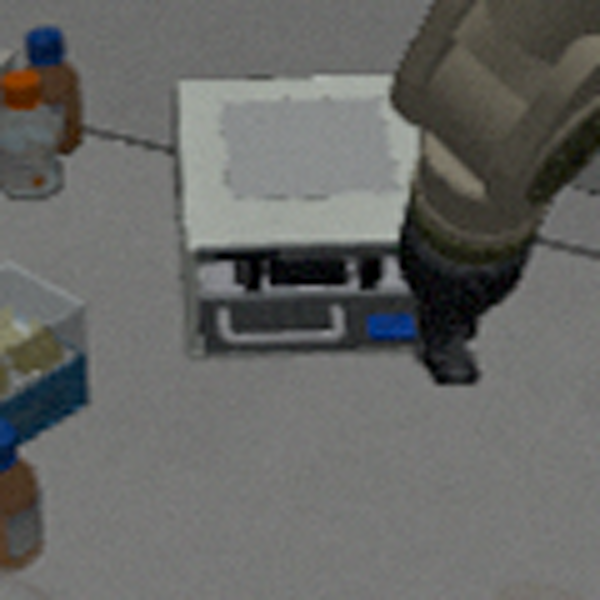

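View pics/s29.png

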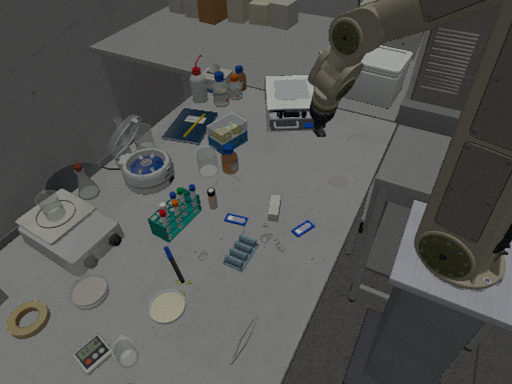

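Run:
```python
from h import *
print(workorder.hand_in(), get_state()['clock'])
```

```text
the job is handed in; nothing more can be done
the job is handed in; nothing more can be done
```

The blue cassette is loaded glass-down in the scanner and the carriage is pushed back home. I handed the job in after about 33 s, with the robot clear of everything.

- **Carriage out:** I gripped the steel bar with the tool tilted back and pulled until the force reached about 45 N at the end stop. The carriage then held against about 48 N of push-back, so it was locked.
- **Turning the cassette over:** I stood it on end in the rack's middle slot, gripped it again from its back side and laid it in the nest. A depth check showed the top face level, about 61 mm above the bench as expected, with the white back up. It never slipped or toppled.
- **Carriage in:** I pressed the blue paddle to the bottom and pushed the carriage in until it stopped firmly at 27 N. The front plate then stood about 3 mm in front of the housing (4 mm expected). The paddle was back where it started, to within about 3 mm.
- **Other things on the bench:** none looked moved in the last scene picture.

**Weak points in the checks:**
- The last network reading of the bar was about 8 mm off where I first measured it, mostly sideways. I trusted the plate gap and the paddle position instead.
- With the carriage home, the cassette is hidden inside the housing. I last saw it seated while the carriage was about halfway in.

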